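Clear the nightstand, eject the spent drying capsule, put the things back

ROBOT

A 6-joint arm with a two-finger parallel gripper is mounted at the origin on the work surface. World frame = base frame: x ahead of the robot, y to its left, z up, the work surface at z = 0. Lengths are in m, angles in rad, forces in N, time in s.
With the tool pointing down it reaches from about 0.3 to 0.85 m from the base axis. Payload 4.2 kg.
Tool frame: the origin (TCP) lies at the very end of the fingers, on their centre line; the grasp point (between the pads) lies 19 mm behind it (bot.pinch_z is the distance from the TCP to the grasp point, in m); z points along the fingers, y is the line along which they close (so a half turn about z gives the same grasp; the last joint's range is limited). The gripper opens to 91 mm and grips with 3 to 60 N. Pads are 32 mm wide; open, the fingers measure 118 mm over their backs; the gripper's body (76 mm by 178 mm) begins 60 mm behind the grasp point.
Start: joints at [-1.241, 0.32, 1.565, -0, 1.257, -0.02], TCP at [0.197, -0.54, 0.214] pointing down, gripper open.
Joint ranges: [-3.11, 3.11], [-0.84, 2.01], [0.21, 2.61], [-1.34, 4.49], [0.05, 2.63], [-2.56, 2.56]. Speed limits (rad/s): [2.57, 2.57, 3.14, 3.14, 3.14, 3.14].

INTERFACE

Orientations are given as a 3x3 rotation matrix whose columns are the frame's x, y, z axes.
In Python, from station import bot, optics, workorder gives the robot as it stands.
- The arm moves only by the tool play_rows, never from a script. Its argument "commands" is a list of rows, each a list of 7 numbers: the shift along the tool's x, y, z each as a share of 20 mm, from -1 to 1, then the turn, a rotation vector about the tool's x, y, z each as a share of 0.1 rad, from -1 to 1, then the closure, from 0 (fully open) to 1 (shut). A call has 1 to 20 rows; each row shifts and turns the commanded pose from where the row before left it, along the tool's axes as they then stand; what a row does not reach is not made up. A row lasts 1/10 s, in which the tool goes at most 50 mm and 8.59 degrees, less where a joint would pass 70% of its speed; a pose out of reach is approached as far as the arm can. A call with a number of a shift or a turn outside -1 to 1 is refused whole. A call with a gripper value outside its range is refused whole. The fingers move at their own pace and stop on an object; the grip force is fixed at half the most. Time passes only in rows, so rows that do not move let the fingers close. It gives the time, the measured TCP pose, the force, the opening and the grip force at its end, in the units of the state.
- bot.observe(): the state, without advancing time (a new reading comes with each control period).
- optics.read_camera(name): name is "side" or "top"; returns a dict with "pixels" (400x640x3 uint8, blue, green, red), "depth" (400x640 float32, m along the optical axis (not along the pixel's ray), 0 where there is no reading), "intrinsics" (3x3 intrinsics, pixels), "k1" (the pictures are not rectified: a ray, as slopes to the right and down, at radius r is drawn at 1 + k1 r^2 times it, then the intrinsics apply), "R" (3x3) and "t" (3): a world point X has camera coordinates R X + t. Camera axes: x right, y down, z forward; pixel columns grow to the right and rows downward; lengths in m; the calibration is good to about 2 mm. A picture is of the moment at which its call begins.
- workorder.finish_job(): hands the job in; it is judged then, once.
The state is a dict: "time_s": time; "joint_positions": joint angles; "joint_velocities": joint speeds; "joint_efforts": joint torques, N m; "tool_pos": TCP position; "eef_rot": TCP orientation; "wrist_force": force on the tool from outside, world axes, zero at the start; "wrist_torque": the same for the moment, N m; "gripper_width": opening from 0.0 (shut) to 1.0 (fully open); "grasp_force": force on a finger pad.
Only numpy, scipy, OpenCV 4.12 (cv2) and the standard library are available. Lean on these libraries where they do the work, as an engineer would, in place of code of your own. Each camera call takes 0.05 s, during which the arm holds its last target. There are 200 camera calls.

TASK

The battery tube, the glasses case and the cream jar stand in the way of the drying cube's key: first set all three on the cork mat, upright as they are, and leave the key alone until they are there. Then press the key fully down so that the capsule rises, and lower the capsule gently into the glass bowl, without dropping it or pushing the bowl about. Only then put the three back, each exactly where it stood at the start, upright, with the case lying the same way as before.

Things in the scene. Friction and masses are not known exactly. Their poses are not given: they have to be found in the camera images.
- cube: grey plastic drying cube, fixed, 70 (x) by 90 (y) by 65 mm high; origin at the centre of its underside, z up. Its front, with the key, faces its own -x, roughly towards the robot. In the middle of its top is a round pocket of 39 mm diameter, 31 mm deep, in which the capsule sits on a lifter.
- eject_key (a joint): travel of the aluminium eject key: 0 = up (start), 0.012 m = fully down. A sliding key that goes straight down against about 2 N of friction to a hard stop and stays where it is left; it lifts the capsule by 4/3 of its travel, 16 mm in all.
- key_top (a point): centre of the key's upper face, 58 mm in front (-x) of the cube's centre, 30 mm above the table when up. The key is a flat horizontal plate, 36 mm wide (y), 8 mm thick, that sticks out 40 mm from the foot of the cube's front; the point moves down with it.
- capsule: white plastic drying capsule with black dots on top, a disc of 36 mm diameter and 30 mm height, 25 g; origin at the centre of its underside, z up. At the start its top is about 1 mm below the cube's top, so it cannot be gripped; raised, it stands about 15 mm proud.
- tube: white battery push-dispenser tube, standing, 115 mm high, 60 g or so: foot of 38 mm diameter (lowest 8 mm), body of 28 mm diameter up to 102 mm, push button of 19 mm diameter above; origin at the centre of its underside, z up. It is taller than the space under the gripper's body when that works low beside it.
- case: small folded aluminium glasses case lying flat, 80 (x) by 40 (y) by 30 mm high, 90 g or so; origin at the centre of its underside, z up. At the start its x axis is within 0.1 rad of the cube's x axis.
- jar: cream jar of amber glass with a black lid, standing, 56 mm diameter, 60 mm high, 120 g or so; origin at the centre of its underside, z up. Tube, case and jar stand in a row in front of the key, about 90 mm apart, in any order.
- mat: cork mat, the side area, fixed flat on the table, 250 (x) by 150 (y) by 4 mm thick; origin at the centre of its underside. On one side of the table, left or right.
- bowl: small round glass bowl, loose, 400 g, rim radius 60 mm, height 42 mm, open upwards, wall 4 mm, inner floor about 5 mm above the table; origin at the centre of its underside. On the other side from the mat.
Mind the look-alikes: they are no part of the job. What is meant by the capsule is not green, orange or turquoise, and is the smaller of those in its own colour.

How it is judged:
On the way, in this order (a step that is already met when the one before it is completed fails the run):
1. tube, case and jar all stand released on the cork mat, the key not yet pressed (x of tube in the frame of mat between -0.12 and 0.12 m and y of tube in the frame of mat between -0.07 and 0.07 m and height (world z) of each of tube, case, jar below 0.01 m and angle between each of tube, case, jar's own z axis and vertical below 0.2 rad and linear speed of each of tube, case, jar below 0.05 m/s and contact force between each of tube, case, jar and the fingers below 0.1 N and x of case in the frame of mat between -0.12 and 0.12 m and y of case in the frame of mat between -0.07 and 0.07 m and x of jar in the frame of mat between -0.12 and 0.12 m and y of jar in the frame of mat between -0.07 and 0.07 m and value of joint eject_key below 0.004 m), for 0.2 s.
2. the key is pressed down while the three are on the mat, and the capsule has risen (x of tube in the frame of mat between -0.12 and 0.12 m and y of tube in the frame of mat between -0.07 and 0.07 m and height (world z) of each of tube, case, jar below 0.01 m and angle between each of tube, case, jar's own z axis and vertical below 0.2 rad and linear speed of each of tube, case, jar below 0.05 m/s and contact force between each of tube, case, jar and the fingers below 0.1 N and x of case in the frame of mat between -0.12 and 0.12 m and y of case in the frame of mat between -0.07 and 0.07 m and x of jar in the frame of mat between -0.12 and 0.12 m and y of jar in the frame of mat between -0.07 and 0.07 m and value of joint eject_key above 0.0095 m and z of capsule in the frame of cube above 0.044 m), for 0.1 s.
3. the capsule lies released in the bowl, the three still on the mat (x of tube in the frame of mat between -0.12 and 0.12 m and y of tube in the frame of mat between -0.07 and 0.07 m and height (world z) of each of tube, case, jar below 0.01 m and angle between each of tube, case, jar's own z axis and vertical below 0.2 rad and linear speed of each of tube, case, jar, capsule below 0.05 m/s and contact force between each of tube, case, jar, capsule and the fingers below 0.1 N and x of case in the frame of mat between -0.12 and 0.12 m and y of case in the frame of mat between -0.07 and 0.07 m and x of jar in the frame of mat between -0.12 and 0.12 m and y of jar in the frame of mat between -0.07 and 0.07 m and horizontal distance between capsule and bowl below 0.035 m and z of capsule in the frame of bowl below 0.025 m), for 0.2 s.
At the end, for the whole second after the job is handed in: The capsule lies at rest in the bowl (centre within 35 mm of the bowl's axis); tube, case and jar are each within 15 mm of where they stood at the start, upright within 0.15 rad and at rest, the case's long axis within 0.35 rad of the cube's x axis (horizontal distance between capsule and bowl below 0.035 m and z of capsule in the frame of bowl below 0.025 m and linear speed of capsule below 0.05 m/s and contact force between capsule and the fingers below 0.1 N and distance of each of tube, case, jar from where it was at the start of the episode below 0.015 m and angle between each of tube, case, jar's own z axis and vertical below 0.15 rad and linear speed of each of tube, case, jar below 0.03 m/s and angle between the x axis of case and the x axis of cube, either way round below 0.35 rad); the robot touches nothing.
It fails at once if the capsule is dropped into the bowl from more than about 4 cm (horizontal distance between capsule and bowl below 0.06 m and linear speed of capsule above 0.9 m/s and contact force between capsule and the fingers below 0.1 N).
It fails at once if the bowl is pushed more than 30 mm (distance of bowl from where it was at the start of the episode above 0.03 m).
It fails at once if the tube, case or jar is knocked over (angle between any of tube, case, jar's own z axis and vertical above 1 rad).
It also fails if it takes over 139 s, if anything falls off the work surface, if the arm or the gripper's body presses on something with over 40 N, if the wrist force passes 120 N, or if a joint passes its speed limit or range.

## Working session

There is one attempt and no reset: what is moved stays moved. The work goes in short steps, Python scripts to look and compute and a tool call to move; the robot and the scene stay as the last step left them, time stands still between calls to the robot, and variables do not carry over. Pictures are saved under pics/ and viewed, at most 14 in all, crops included, and the job is handed in when it is done.

Besides the shell and the picture viewer there is one more tool, called as name(argument=value, ...) on one line, values as JSON. play_rows: Moves the arm, as the interface text tells. Its arguments: {"type":"object","properties":{"commands":{"type":"array"}},"required":["commands"]}

```bash
mkdir -p pics; ls; cat > h.py <<'E'
import numpy as np, cv2
from station import bot, optics, workorder
def cam(n):
    c=optics.read_camera(n); return c
def ray(c,u,v):
    K=np.array(c["intrinsics"]);k=c["k1"];R=np.array(c["R"]);t=np.array(c["t"])
    d=np.array([(u-K[0,2])/K[0,0],(v-K[1,2])/K[1,1]]);s=d.copy()
    for _ in range(20): s=d/(1+k*(s@s))
    return -R.T@t, R.T@np.array([s[0],s[1],1.])
def onplane(c,u,v,z):
    o,d=ray(c,u,v); return o+d*(z-o[2])/d[2]
def withdepth(c,u,v):
    o,d=ray(c,u,v); return o+d*float(c["depth"][int(round(v)),int(round(u))])
E
python3 - <<'E'
from h import *
for n in("top","side"):
    c=cam(n); cv2.imwrite(f"pics/{n}0.png",c["pixels"]); np.savez(f"{n}0.npz",**c)
    print(n,c["intrinsics"],c["k1"],c["R"],c["t"])
s=bot.observe();print(s);print(bot.pinch_z)
E
```

```text
pics
top [[485.06335627   0.         313.29820142]
 [  0.         485.06335627 198.78517243]
 [  0.           0.           1.        ]] -0.08608431570410208 [[-6.71402270e-02 -9.97743512e-01 -2.72085786e-04]
 [-9.73680168e-01  6.55804800e-02 -2.18279938e-01]
 [ 2.17805235e-01 -1.43904401e-02 -9.75886159e-01]] [0.01172771 0.624864   0.88645031]
side [[503.0673937    0.         319.67775948]
 [  0.         503.0673937  190.51575355]
 [  0.           0.           1.        ]] -0.07545670803033029 [[-0.91560507 -0.40181636  0.01452486]
 [-0.23317396  0.50120252 -0.83332223]
 [ 0.32756261 -0.76638087 -0.55259668]] [0.55204171 0.20258901 0.90213565]
{'time_s': 0.1, 'joint_positions': array([-1.24100527e+00,  3.20238068e-01,  1.56553525e+00,  1.68944678e-05,
        1.25737481e+00, -1.99735863e-02]), 'joint_velocities': array([-0.0002243 , -0.00200563, -0.00362778,  0.00080165,  0.00061483,
        0.00091018]), 'joint_efforts': array([-7.48222155e-04, -4.13336778e+01, -2.32512474e+01,  7.27651594e-02,
        4.21868311e-02, -6.96172037e-05]), 'tool_pos': array([ 0.19691845, -0.53976727,  0.213207  ]), 'eef_rot': array([[ 9.39455189e-01,  3.42671429e-01, -4.88527354e-04],
       [ 3.42671774e-01, -9.39454030e-01,  1.47685326e-03],
       [ 4.71264251e-05, -1.55484199e-03, -9.99998790e-01]]), 'wrist_force': array([0.53347706, 0.05672308, 0.43151179]), 'wrist_torque': array([-0.02295621,  0.01753101, -0.04046519]), 'grasp_force': 0.0, 'gripper_width': 0.9998455810241417}
0.0188
```

View pics/top0.png

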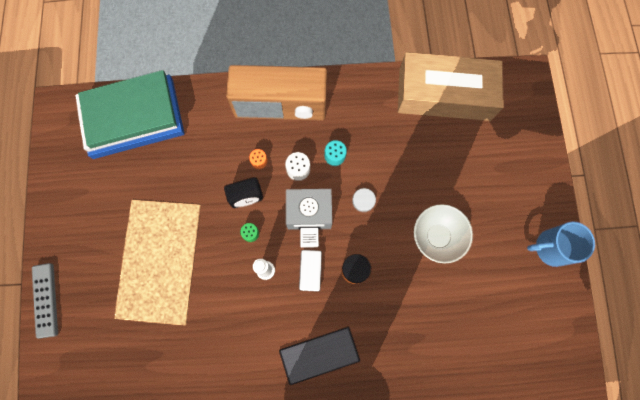

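View pics/side0.png

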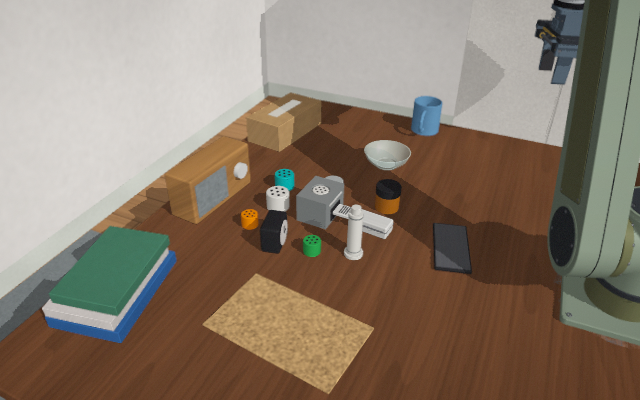

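The top view shows:
- cube at (309,208), with the key at (310,237)
- case at (311,270), tube at (263,268), jar at (356,268)
- mat at (158,262), which is the +y side
- bowl at (443,235)

There are two white dotted discs: (309,207), small and seated in the cube, and (298,165), larger and standing behind it. The smaller one in the cube's pocket fits the description. I'll measure positions and confirm this in a crop.

```bash
python3 - <<'E'
from h import *
c=dict(np.load("top0.npz")); im=c["pixels"]; hsv=cv2.cvtColor(im,cv2.COLOR_BGR2HSV)
dp=c["depth"]
# heights map
H,W=dp.shape
P=np.zeros((H,W,3))
for v in range(130,340):
    for u in range(100,490):
        o,d=ray(c,u,v); P[v,u]=o+d*dp[v,u]
np.save("P0.npy",P)
def blob(name,box,zr,zp):
    u0,v0,u1,v1=box; sub=P[v0:v1,u0:u1]
    m=((sub[...,2]>zr[0])&(sub[...,2]<zr[1])).astype(np.uint8)
    cs,_=cv2.findContours(m,cv2.RETR_EXTERNAL,cv2.CHAIN_APPROX_NONE)
    k=max(cs,key=cv2.contourArea).reshape(-1,2)+[u0,v0]
    W=np.array([onplane(c,u,v,zp)[:2] for u,v in k]).astype(np.float32)
    r=cv2.minAreaRect(W*1000); e=cv2.minEnclosingCircle(W*1000)
    print(name,"n",m.sum(),"rect",np.round(r[0],1),np.round(r[1],1),round(r[2],1),"circ",np.round(e[0],1),round(e[1],1))
blob("case",(290,240,333,300),(.02,.045),.03)
blob("cube",(275,180,340,235),(.055,.08),.065)
blob("jar",(335,245,380,290),(.05,.075),.06)
blob("tubebtn",(240,240,285,290),(.105,.13),.115)
blob("tubebody",(240,240,285,290),(.09,.13),.102)
blob("bowlrim",(400,195,485,275),(.034,.055),.042)
blob("key",(295,225,325,250),(.02,.045),.03)
m=((hsv[...,0]>12)&(hsv[...,0]<28)&(hsv[...,1]>60)&(hsv[...,2]>140)).astype(np.uint8); m[:, :100]=0;m[:,215:]=0;m[:190]=0
cs,_=cv2.findContours(m,cv2.RETR_EXTERNAL,cv2.CHAIN_APPROX_NONE);k=max(cs,key=cv2.contourArea).reshape(-1,2)
W=np.array([onplane(c,u,v,.004)[:2] for u,v in k]).astype(np.float32)
print("mat",cv2.minAreaRect(W*1000))
crop=im[140:300,230:400]; cv2.imwrite("pics/crop0.png",cv2.resize(crop,None,fx=3.5,fy=3.5,interpolation=cv2.INTER_CUBIC))
for n,u,v in(("caps",309,207),("white2",298,165),("bowl",443,235),("tube",261,264),("jar",356,268)): print(n,P[v,u].round(4))
E
```

```text
case n 935 rect [488.8 -14.8] [41.1 80.2] 83.7 circ [488.8 -14.4] 42.8
cube n 1612 rect [609.5 -19.7] [89.4 72.5] 86.1 circ [611.1 -19.2] 56.1
jar n 655 rect [ 484.1 -103.6] [54.3 53.9] 86.0 circ [ 484.3 -104.5] 28.0
tubebtn n 91 rect [497.2  76.5] [16.6 18.2] 86.3 circ [497.3  77.4] 10.7
tubebody n 193 rect [496.5  76.1] [27.9 25.8] 86.3 circ [496.6  76.1] 14.4
bowlrim n 603 rect [ 543.  -285.3] [116.1 118.2] 83.7 circ [ 542.4 -285.9] 60.0
key n 391 rect [556.7 -18. ] [58.8 40.7] 86.2 circ [563.8 -18.5] 32.3
mat ((530.1771850585938, 300.10052490234375), (151.4925537109375, 251.4904022216797), 81.91244506835938)
caps [ 0.6099 -0.0208  0.0614]
white2 [ 0.7026 -0.0041  0.0451]
bowl [ 0.5432 -0.2957  0.0052]
tube [0.4987 0.0735 0.1164]
jar [ 0.4841 -0.1036  0.0589]
```

View pics/crop0.png

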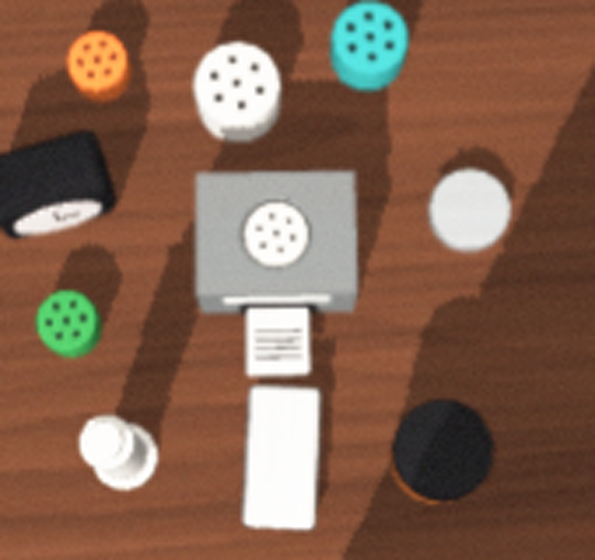

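The crop confirms it: the white dotted disc flush in the cube's pocket (full image 309,207) is the smaller of the two white ones, so it is the capsule. The white one at (298,165) is larger, and the disc at (364,200) has no dots. First I'll turn the tool so it closes across the case.

play_rows(commands=[[0, 0, 0, 0, 0, -1, 0], [0, 0, 0, 0, 0, -1, 0], [0, 0, 0, 0, 0, -1, 0], [0, 0, 0, 0, 0, -1, 0], [0, 0, 0, 0, 0, -1, 0], [0, 0, 0, 0, 0, -1, 0], [0, 0, 0, 0, 0, -1, 0], [0, 0, 0, 0, 0, -1, 0], [0, 0, 0, 0, 0, -1, 0], [0, 0, 0, 0, 0, -1, 0], [0, 0, 0, 0, 0, -1, 0], [0, 0, 0, 0, 0, -1, 0], [0, 0, 0, 0, 0, -1, 0], [0, 0, 0, 0, 0, -1, 0], [0, 0, 0, 0, 0, -1, 0], [0, 0, 0, 0, 0, -1, 0], [0, 0, 0, 0, 0, -1, 0], [0, 0, 0, 0, 0, -1, 0], [0, 0, 0, 0, 0, -1, 0], [0, 0, 0, 0, 0, -1, 0]])

```text
time_s: 2.1
tool_pos: [0.197, -0.5399, 0.2135]
eef_rot: [[-0.706, 0.709, -0.0], [0.709, 0.706, 0.001], [0.001, 0.0, -1.0]]
wrist_force: [0.3, 0.6, 0.2]
gripper_width: 1.002
grasp_force: 0.0
```

play_rows(commands=[[0, 0, 0, 0, 0, -1, 0], [0, 0, 0, 0, 0, -1, 0], [0, 0, 0, 0, 0, -1, 0], [0, 0, 0, 0, 0, -1, 0], [0, 0, 0, 0, 0, -1, 0], [0, 0, 0, 0, 0, -1, 0], [0, 0, 0, 0, 0, -0.8, 0], [0, 0, 0, 0, 0, 0, 0]])

```text
time_s: 2.9
tool_pos: [0.2266, -0.5271, 0.2119]
eef_rot: [[-0.987, 0.158, -0.04], [0.159, 0.987, -0.016], [0.037, -0.023, -0.999]]
wrist_force: [-0.1, -0.1, -0.2]
gripper_width: 0.999
grasp_force: 0.0
```

```bash
cat > go.py <<'E'
# usage: go.py x y z [yawdeg]  -> needed shift in tool units (20 mm) and turn (0.1 rad) 
import sys; from h import *
s=bot.observe();R=s["eef_rot"];p=s["tool_pos"]
yaw=np.degrees(np.arctan2(R[1,0],R[0,0]))
print("t",round(s["time_s"],1),"tcp",p.round(4),"yaw",round(yaw,2),"F",s["wrist_force"].round(1),"w",round(s["gripper_width"]*91,1),"gf",round(s["grasp_force"],1),"q",s["joint_positions"].round(2),"tilt",R[:2,2].round(4))
T=[.4968,.0762],[.4888,-.0148],[.4842,-.104]
for a in sys.argv[1:]:
    v=[float(x) for x in a.split(",")]
    print(a,"shift",(R.T@(np.array(v[:3])-p)/.02).round(2),"turnz",round(-np.radians((v[3]-yaw+180)%360-180)/.1,2) if len(v)>3 else "")
E
python3 go.py .4968,.0762,.19,173.7
```

```text
t 2.9 tcp [ 0.2266 -0.5271  0.2119] yaw 170.87 F [-0.1 -0.1 -0.2] w 90.9 gf 0.0 q [-1.16  0.32  1.57 -0.05  1.25 -2.56] tilt [-0.04   -0.0164]
.4968,.0762,.19,173.7 shift [-8.58 31.93  0.06] turnz -0.49
```

play_rows(commands=[[-0.3, 1, 0, 0, 0, 0, 0], [-0.3, 1, 0, 0, 0, 0, 0], [-0.3, 1, 0, 0, 0, 0, 0], [-0.3, 1, 0, 0, 0, 0, 0], [-0.3, 1, 0, 0, 0, 0, 0], [-0.3, 1, 0, 0, 0, 0, 0], [-0.3, 1, 0, 0, 0, 0, 0], [-0.3, 1, 0, 0, 0, 0, 0], [-0.3, 1, 0, 0, 0, 0, 0], [-0.3, 1, 0, 0, 0, 0, 0], [0, 0, 0, 0, 0, 0, 0]])

```text
time_s: 4.0
tool_pos: [0.3163, -0.3391, 0.2053]
eef_rot: [[-0.986, 0.159, -0.041], [0.16, 0.987, -0.017], [0.037, -0.023, -0.999]]
wrist_force: [0.3, 0.1, 0.2]
gripper_width: 1.0
grasp_force: 0.0
```

```bash
python3 go.py .4968,.0762,.19,173.7; python3 -c "
from h import *
from scipy.spatial.transform import Rotation as Ro
R=bot.observe()['eef_rot'];a=np.radians(173.7);D=np.array([[np.cos(a),np.sin(a),0],[np.sin(a),-np.cos(a),0],[0,0,-1]])
print((Ro.from_matrix(R.T@D).as_rotvec()/.1).round(2))"
```

```text
t 4.0 tcp [ 0.3163 -0.3391  0.2053] yaw 170.79 F [0.3 0.1 0.2] w 91.0 gf 0.0 q [-0.82  0.16  1.81 -0.04  1.19 -2.21] tilt [-0.0405 -0.0167]
.4968,.0762,.19,173.7 shift [-5.61 21.95  0.05] turnz -0.51
[-0.22 -0.38 -0.5 ]
```

Apply the tilt correction while J6 has room, then continue.

play_rows(commands=[[-0.3, 1, 0, -0.22, -0.38, -0.5, 0], [-0.25, 1, 0, 0, 0, 0, 0], [-0.25, 1, 0, 0, 0, 0, 0], [-0.25, 1, 0, 0, 0, 0, 0], [-0.25, 1, 0, 0, 0, 0, 0], [-0.25, 1, 0, 0, 0, 0, 0], [-0.25, 1, 0, 0, 0, 0, 0], [-0.25, 1, 0, 0, 0, 0, 0], [-0.25, 1, 0, 0, 0, 0, 0], [-0.25, 1, 0, 0, 0, 0, 0], [-0.25, 1, 0, 0, 0, 0, 0], [-0.25, 1, 0, 0, 0, 0, 0], [-0.25, 1, 0, 0, 0, 0, 0], [-0.25, 1, 0, 0, 0, 0, 0], [-0.25, 1, 0, 0, 0, 0, 0], [-0.25, 1, 0, 0, 0, 0, 0], [-0.25, 1, 0, 0, 0, 0, 0], [-0.25, 1, 0, 0, 0, 0, 0], [-0.25, 1, 0, 0, 0, 0, 0], [0, 0, 0, 0, 0, 0, 0]])

```text
time_s: 6.0
tool_pos: [0.4561, 0.0265, 0.2043]
eef_rot: [[-0.994, 0.11, 0.001], [0.11, 0.994, -0.001], [-0.001, -0.001, -1.0]]
wrist_force: [-0.4, 0.1, 0.4]
gripper_width: 0.998
grasp_force: 0.0
```

```bash
python3 go.py .4968,.0762,.045,173.7; python3 -c "
from h import *
from scipy.spatial.transform import Rotation as Ro
R=bot.observe()['eef_rot'];a=np.radians(173.7);D=np.array([[np.cos(a),np.sin(a),0],[np.sin(a),-np.cos(a),0],[0,0,-1]])
print((Ro.from_matrix(R.T@D).as_rotvec()/.1).round(3))"
```

```text
t 6.0 tcp [0.4561 0.0265 0.2043] yaw 173.69 F [-0.4  0.1  0.4] w 90.8 gf 0.0 q [ 0.03  0.14  1.83 -0.    1.17 -1.43] tilt [ 0.001  -0.0012]
.4968,.0762,.045,173.7 shift [-1.74  2.7   7.97] turnz -0.0
[-0.011  0.012 -0.002]
```

play_rows(commands=[[-0.87, 0.9, 0, 0, 0, 0, 0], [-0.87, 0.9, 0, 0, 0, 0, 0], [0, 0.9, 0, 0, 0, 0, 0], [0, 0, 1, 0, 0, 0, 0], [0, 0, 1, 0, 0, 0, 0], [0, 0, 1, 0, 0, 0, 0], [0, 0, 1, 0, 0, 0, 0], [0, 0, 1, 0, 0, 0, 0], [0, 0, 1, 0, 0, 0, 0], [0, 0, 1, 0, 0, 0, 0], [0, 0, 0.95, 0, 0, 0, 0], [0, 0, 0, 0, 0, 0, 0]])

```text
time_s: 7.2
tool_pos: [0.4939, 0.0738, 0.0433]
eef_rot: [[-0.994, 0.112, -0.005], [0.112, 0.994, -0.003], [0.005, -0.003, -1.0]]
wrist_force: [-0.3, -0.0, -0.5]
gripper_width: 1.0
grasp_force: 0.0
```

```bash
python3 go.py .4968,.0762,.045,173.7; python3 - <<'E'
from h import *
c=cam("side"); cv2.imwrite("pics/s1.png",cv2.resize(c["pixels"][130:300,240:480],None,fx=3,fy=3))
E
```

```text
t 7.2 tcp [0.4939 0.0738 0.0433] yaw 173.55 F [-0.3 -0.  -0.5] w 91.0 gf 0.0 q [ 0.13  0.38  1.96 -0.    0.8  -1.33] tilt [-0.005  -0.0025]
.4968,.0762,.045,173.7 shift [-0.13  0.14 -0.09] turnz -0.03
```

View pics/s1.png

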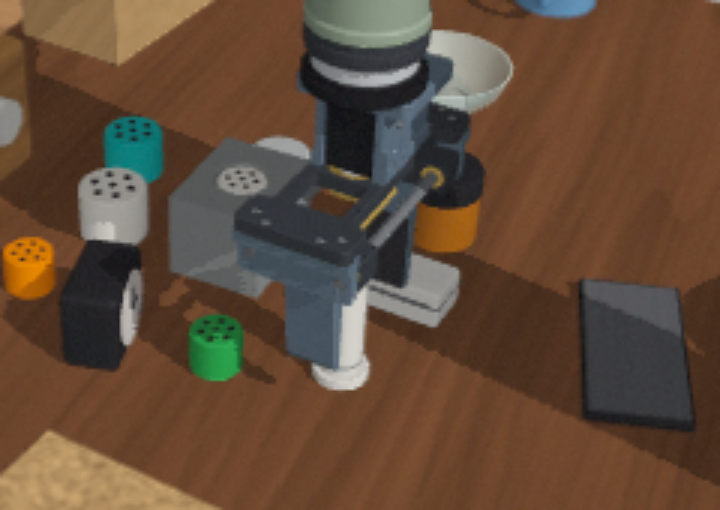

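The side view shows the fingers straddling the tube, around crop (335,320). I'll trim the position and close.

play_rows(commands=[[-0.1, 0.1, 0, 0, 0, 0, 0], [0, 0, 0, 0, 0, 0, 0.3], [0, 0, 0, 0, 0, 0, 0.5], [0, 0, 0, 0, 0, 0, 0.7], [0, 0, 0, 0, 0, 0, 0.9], [0, 0, 0, 0, 0, 0, 1], [0, 0, 0, 0, 0, 0, 1], [0, 0, 0, 0, 0, 0, 1]])

```text
time_s: 8.05
tool_pos: [0.4979, 0.0773, 0.0454]
eef_rot: [[-0.994, 0.111, 0.0], [0.111, 0.994, -0.001], [-0.001, -0.001, -1.0]]
wrist_force: [0.4, -0.0, 0.1]
gripper_width: 0.42
grasp_force: 0.0
```

```bash
python3 go.py .4968,.0762,.045,173.7 .4458,.312,.18,173.7
```

```text
t 8.1 tcp [0.4979 0.0773 0.0454] yaw 173.6 F [ 0.4 -0.   0.1] w 38.2 gf 0.0 q [ 0.13  0.38  1.96 -0.    0.8  -1.33] tilt [ 0.0005 -0.0012]
.4968,.0762,.045,173.7 shift [ 0.05 -0.06  0.02] turnz -0.02
.4458,.312,.18,173.7 shift [ 3.89 11.36 -6.75] turnz -0.02
```

play_rows(commands=[[0, 0, 0, 0, 0, 0, 1], [0, 0, 0, 0, 0, 0, 1], [0, 0, 0, 0, 0, 0, 1], [0, 0, 0, 0, 0, 0, 1], [0, 0, -0.3, 0, 0, 0, 1], [0, 0, -0.7, 0, 0, 0, 1], [0, 0, -1, 0, 0, 0, 1], [0, 0, -1, 0, 0, 0, 1], [0, 0, -1, 0, 0, 0, 1]])

```text
time_s: 8.95
tool_pos: [0.4977, 0.0773, 0.1265]
eef_rot: [[-0.994, 0.112, 0.001], [0.112, 0.994, -0.001], [-0.001, -0.001, -1.0]]
wrist_force: [-0.4, 0.8, -0.9]
gripper_width: 0.3
grasp_force: 30.0
```

```bash
python3 go.py  .4458,.312,.049,173.7
```

```text
t 8.9 tcp [0.4977 0.0773 0.1265] yaw 173.6 F [-0.4  0.8 -0.9] w 27.3 gf 30.0 q [ 0.13  0.28  1.86 -0.    1.   -1.33] tilt [ 0.0005 -0.0013]
.4458,.312,.049,173.7 shift [ 3.89 11.38  3.86] turnz -0.02
```

play_rows(commands=[[0.2, 0.6, 0, 0, 0, 0, 1], [0.33, 0.98, 0, 0, 0, 0, 1], [0.33, 0.98, 0, 0, 0, 0, 1], [0.33, 0.98, 0, 0, 0, 0, 1], [0.33, 0.98, 0, 0, 0, 0, 1], [0.33, 0.98, 0, 0, 0, 0, 1], [0.33, 0.98, 0, 0, 0, 0, 1], [0.33, 0.98, 0, 0, 0, 0, 1], [0.33, 0.98, 0, 0, 0, 0, 1], [0.33, 0.98, 0, 0, 0, 0, 1], [0.33, 0.98, 0, 0, 0, 0, 1], [0.33, 0.98, 0, 0, 0, 0, 1], [0, 0, 0.5, 0, 0, 0, 1], [0, 0, 1, 0, 0, 0, 1], [0, 0, 1, 0, 0, 0, 1], [0, 0, 0.7, 0, 0, 0, 1], [0, 0, 0.4, 0, 0, 0, 1], [0, 0, 0, 0, 0, 0, 1], [0, 0, 0, 0, 0, 0, 1]])

```text
time_s: 10.85
tool_pos: [0.4472, 0.3119, 0.0531]
eef_rot: [[-0.994, 0.112, 0.001], [0.112, 0.994, -0.001], [-0.001, -0.001, -1.0]]
wrist_force: [0.4, -0.3, -1.2]
gripper_width: 0.302
grasp_force: 30.0
```

```bash
python3 go.py  .4458,.312,.049,173.7
```

```text
t 10.8 tcp [0.4472 0.3119 0.0531] yaw 173.59 F [ 0.4 -0.3 -1.2] w 27.4 gf 30.0 q [ 0.59  0.43  1.85 -0.    0.86 -0.87] tilt [ 0.0005 -0.0013]
.4458,.312,.049,173.7 shift [ 0.07 -0.    0.2 ] turnz -0.02
```

play_rows(commands=[[0, 0, 0.1, 0, 0, 0, 1], [0, 0, 0.08, 0, 0, 0, 1], [0, 0, 0, 0, 0, 0, 1], [0, 0, 0, 0, 0, 0, 0.6], [0, 0, 0, 0, 0, 0, 0.4], [0, 0, 0, 0, 0, 0, 0.2], [0, 0, 0, 0, 0, 0, 0], [0, 0, 0, 0, 0, 0, 0], [0, 0, -0.5, 0, 0, 0, 0], [0, 0, -1, 0, 0, 0, 0], [0, 0, -1, 0, 0, 0, 0], [0, 0, -1, 0, 0, 0, 0], [0, 0, -1, 0, 0, 0, 0], [0, 0, -1, 0, 0, 0, 0]])

```text
time_s: 12.25
tool_pos: [0.4471, 0.3122, 0.1611]
eef_rot: [[-0.994, 0.111, 0.001], [0.111, 0.994, -0.001], [-0.001, -0.001, -1.0]]
wrist_force: [0.6, -0.3, -0.1]
gripper_width: 1.0
grasp_force: 0.0
```

```bash
python3 go.py  .4842,-.104,.032,173.7; python3 - <<'E'
from h import *
c=cam("side"); cv2.imwrite("pics/s2.png",c["pixels"])
E
```

```text
t 12.2 tcp [0.4471 0.3122 0.1611] yaw 173.6 F [ 0.6 -0.3 -0.1] w 91.0 gf 0.0 q [ 0.59  0.31  1.72 -0.    1.11 -0.87] tilt [ 0.0012 -0.0007]
.4842,-.104,.032,173.7 shift [ -4.15 -20.47   6.47] turnz -0.02
```

View pics/s2.png

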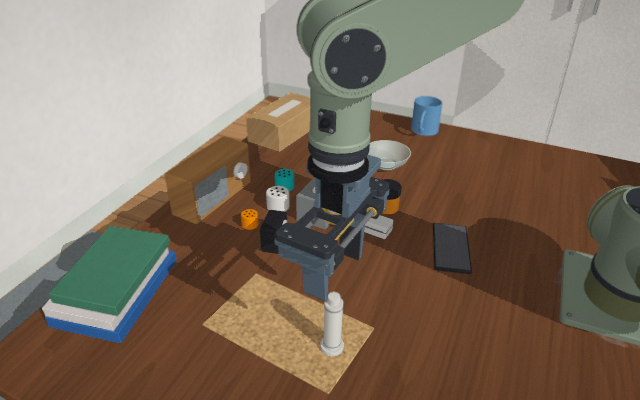

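The tube stands upright on the mat at (333,345). Next is the jar.

play_rows(commands=[[-0.2, -1, 0, 0, 0, 0, 0.15], [-0.2, -1, 0, 0, 0, 0, 0.15], [-0.2, -1, 0, 0, 0, 0, 0.15], [-0.2, -1, 0, 0, 0, 0, 0.15], [-0.2, -1, 0, 0, 0, 0, 0.15], [-0.2, -1, 0, 0, 0, 0, 0.15], [-0.2, -1, 0, 0, 0, 0, 0.15], [-0.2, -1, 0, 0, 0, 0, 0.15], [-0.2, -1, 0, 0, 0, 0, 0.15], [-0.2, -1, 0, 0, 0, 0, 0.15], [-0.2, -1, 0, 0, 0, 0, 0.15], [-0.2, -1, 0, 0, 0, 0, 0.15], [-0.2, -1, 0, 0, 0, 0, 0.15], [-0.2, -1, 0, 0, 0, 0, 0.15], [-0.2, -1, 0, 0, 0, 0, 0.15], [-0.2, -1, 0, 0, 0, 0, 0.15], [-0.2, -1, 0, 0, 0, 0, 0.15], [-0.2, -1, 0, 0, 0, 0, 0.15], [-0.2, -1, 0, 0, 0, 0, 0.15], [-0.2, -1, 0, 0, 0, 0, 0.15]])

```text
time_s: 14.3
tool_pos: [0.4819, -0.0951, 0.16]
eef_rot: [[-0.994, 0.111, 0.001], [0.111, 0.994, -0.001], [-0.001, -0.001, -1.0]]
wrist_force: [0.4, 0.7, 0.2]
gripper_width: 0.848
grasp_force: 0.0
```

play_rows(commands=[[-0.15, -0.5, 0, 0, 0, 0, 0.15], [0, 0, 1, 0, 0, 0, 0.15], [0, 0, 1, 0, 0, 0, 0.15], [0, 0, 1, 0, 0, 0, 0.15], [0, 0, 0, 0, 0, 0, 0.15], [0, 0, 0, 0, 0, 0, 0.15]])

```text
time_s: 14.9
tool_pos: [0.4841, -0.1044, 0.1002]
eef_rot: [[-0.994, 0.111, 0.0], [0.111, 0.994, -0.001], [-0.0, -0.001, -1.0]]
wrist_force: [0.6, -0.1, 0.2]
gripper_width: 0.845
grasp_force: 0.0
```

```bash
python3 go.py  .4842,-.104,.032,173.7
```

```text
t 14.9 tcp [ 0.4841 -0.1044  0.1002] yaw 173.61 F [ 0.6 -0.1  0.2] w 76.9 gf 0.0 q [-0.24  0.3   1.91 -0.    0.93 -1.69] tilt [ 0.0003 -0.0011]
.4842,-.104,.032,173.7 shift [-0.    0.02  3.41] turnz -0.02
```

play_rows(commands=[[0, 0, 1, 0, 0, 0, 0.15], [0, 0, 1, 0, 0, 0, 0.15], [0, 0, 0.9, 0, 0, 0, 0.15], [0, 0, 0.5, 0, 0, 0, 0.15], [0, 0, 0, 0, 0, 0, 0.15], [0, 0, 0, 0, 0, 0, 0.3], [0, 0, 0, 0, 0, 0, 0.5], [0, 0, 0, 0, 0, 0, 1], [0, 0, 0, 0, 0, 0, 1], [0, 0, 0, 0, 0, 0, 1], [0, 0, 0, 0, 0, 0, 1], [0, 0, -0.3, 0, 0, 0, 1], [0, 0, -0.7, 0, 0, 0, 1], [0, 0, -1, 0, 0, 0, 1], [0, 0, -1, 0, 0, 0, 1], [0, 0, -1, 0, 0, 0, 1]])

```text
time_s: 16.5
tool_pos: [0.4834, -0.1046, 0.1126]
eef_rot: [[-0.994, 0.111, -0.001], [0.111, 0.994, -0.001], [0.0, -0.001, -1.0]]
wrist_force: [0.7, -0.4, -1.3]
gripper_width: 0.606
grasp_force: 30.0
```

```bash
python3 go.py  .525,.3007,.036,173.7
```

```text
t 16.5 tcp [ 0.4834 -0.1046  0.1126] yaw 173.61 F [ 0.7 -0.4 -1.3] w 55.2 gf 30.0 q [-0.24  0.29  1.89 -0.    0.96 -1.69] tilt [-0.0005 -0.0012]
.525,.3007,.036,173.7 shift [ 0.19 20.37  3.81] turnz -0.02
```

play_rows(commands=[[0, 0.5, 0, 0, 0, 0, 1], [0, 1, 0, 0, 0, 0, 1], [0, 1, 0, 0, 0, 0, 1], [0, 1, 0, 0, 0, 0, 1], [0, 1, 0, 0, 0, 0, 1], [0, 1, 0, 0, 0, 0, 1], [0, 1, 0, 0, 0, 0, 1], [0, 1, 0, 0, 0, 0, 1], [0, 1, 0, 0, 0, 0, 1], [0, 1, 0, 0, 0, 0, 1], [0, 1, 0, 0, 0, 0, 1], [0, 1, 0, 0, 0, 0, 1], [0, 1, 0, 0, 0, 0, 1], [0, 1, 0, 0, 0, 0, 1], [0, 1, 0, 0, 0, 0, 1], [0, 1, 0, 0, 0, 0, 1], [0, 1, 0, 0, 0, 0, 1], [0, 1, 0, 0, 0, 0, 1], [0, 1, 0, 0, 0, 0, 1], [0.2, 1, 0, 0, 0, 0, 1]])

```text
time_s: 18.5
tool_pos: [0.523, 0.2847, 0.1104]
eef_rot: [[-0.994, 0.111, -0.001], [0.111, 0.994, -0.002], [0.001, -0.002, -1.0]]
wrist_force: [-0.8, 0.6, -1.0]
gripper_width: 0.607
grasp_force: 30.0
```

play_rows(commands=[[0, 0.8, 0, 0, 0, 0, 1], [0, 0, 1, 0, 0, 0, 1], [0, 0, 1, 0, 0, 0, 1], [0, 0, 1, 0, 0, 0, 1], [0, 0, 0.5, 0, 0, 0, 1], [0, 0, 0, 0, 0, 0, 1], [0, 0, 0, 0, 0, 0, 1]])

```text
time_s: 19.2
tool_pos: [0.5256, 0.2996, 0.0419]
eef_rot: [[-0.994, 0.111, 0.001], [0.111, 0.994, -0.001], [-0.001, -0.001, -1.0]]
wrist_force: [-0.2, 0.2, -1.0]
gripper_width: 0.61
grasp_force: 30.0
```

```bash
python3 go.py  .525,.3007,.036,173.7
```

```text
t 19.2 tcp [0.5256 0.2996 0.0419] yaw 173.6 F [-0.2  0.2 -1. ] w 55.5 gf 30.0 q [ 0.5   0.52  1.72 -0.    0.9  -0.96] tilt [ 0.0011 -0.0009]
.525,.3007,.036,173.7 shift [0.04 0.05 0.29] turnz -0.02
```

play_rows(commands=[[0, 0, 0.15, 0, 0, 0, 1], [0, 0, 0.1, 0, 0, 0, 1], [0, 0, 0, 0, 0, 0, 1], [0, 0, 0, 0, 0, 0, 0.3], [0, 0, 0, 0, 0, 0, 0.15], [0, 0, 0, 0, 0, 0, 0.1], [0, 0, 0, 0, 0, 0, 0.1], [0, 0, -0.5, 0, 0, 0, 0.1], [0, 0, -1, 0, 0, 0, 0.1], [0, 0, -1, 0, 0, 0, 0.1], [0, 0, -1, 0, 0, 0, 0.1], [0, 0, -1, 0, 0, 0, 0.2]])

```text
time_s: 20.4
tool_pos: [0.5252, 0.2994, 0.1282]
eef_rot: [[-0.994, 0.111, 0.001], [0.111, 0.994, -0.001], [-0.001, -0.001, -1.0]]
wrist_force: [-0.3, -0.7, -1.2]
gripper_width: 0.842
grasp_force: 0.0
```

```bash
python3 go.py  .4888,-.0148,.004,173.7
```

```text
t 20.4 tcp [0.5252 0.2994 0.1282] yaw 173.6 F [-0.3 -0.7 -1.2] w 76.6 gf 0.0 q [ 0.5   0.43  1.62 -0.    1.09 -0.96] tilt [ 0.0012 -0.0008]
.4888,-.0148,.004,173.7 shift [  0.07 -15.81   6.22] turnz -0.02
```

play_rows(commands=[[0, -0.8, 0, 0, 0, 0, 0.2], [0, -1, 0, 0, 0, 0, 0.2], [0, -1, 0, 0, 0, 0, 0.2], [0, -1, 0, 0, 0, 0, 0.2], [0, -1, 0, 0, 0, 0, 0.2], [0, -1, 0, 0, 0, 0, 0.2], [0, -1, 0, 0, 0, 0, 0.2], [0, -1, 0, 0, 0, 0, 0.2], [0, -1, 0, 0, 0, 0, 0.2], [0, -1, 0, 0, 0, 0, 0.2], [0, -1, 0, 0, 0, 0, 0.2], [0, -1, 0, 0, 0, 0, 0.2], [0, -1, 0, 0, 0, 0, 0.2], [0, -1, 0, 0, 0, 0, 0.2], [0, -1, 0, 0, 0, 0, 0.2], [0, -1, 0, 0, 0, 0, 0.2], [0, 0, 1, 0, 0, 0, 0.2], [0, 0, 1, 0, 0, 0, 0.2], [0, 0, 1, 0, 0, 0, 0.2], [0, 0, 0, 0, 0, 0, 0.2]])

```text
time_s: 22.4
tool_pos: [0.4861, -0.0159, 0.0639]
eef_rot: [[-0.994, 0.113, -0.008], [0.113, 0.994, -0.001], [0.008, -0.002, -1.0]]
wrist_force: [-0.1, -0.0, -0.0]
gripper_width: 0.804
grasp_force: 0.0
```

```bash
python3 go.py  .4888,-.0148,.005,173.7
```

```text
t 22.4 tcp [ 0.4861 -0.0159  0.0639] yaw 173.52 F [-0.1 -0.  -0. ] w 73.1 gf 0.0 q [-0.06  0.34  1.97 -0.    0.84 -1.51] tilt [-0.0077 -0.001 ]
.4888,-.0148,.005,173.7 shift [-0.15  0.08  2.95] turnz -0.03
```

play_rows(commands=[[0, 0.05, 0.9, 0, 0, 0, 0.2], [0, 0, 0.9, 0, 0, 0, 0.2], [0, 0, 0.7, 0, 0, 0, 0.2], [0, 0, 0.4, 0, 0, 0, 0.2], [0, 0, 0, 0, 0, 0, 0.3], [0, 0, 0, 0, 0, 0, 0.4], [0, 0, 0, 0, 0, 0, 0.5], [0, 0, 0, 0, 0, 0, 1], [0, 0, 0, 0, 0, 0, 1], [0, 0, 0, 0, 0, 0, 1], [0, 0, 0, 0, 0, 0, 1], [0, 0, 0, 0, 0, 0, 1]])

```text
time_s: 23.6
tool_pos: [0.4905, -0.0138, 0.0095]
eef_rot: [[-0.994, 0.111, 0.002], [0.111, 0.994, -0.001], [-0.002, -0.001, -1.0]]
wrist_force: [-1.1, -0.2, 6.2]
gripper_width: 0.435
grasp_force: 30.0
```

```bash
python3 go.py  .604,.289,.1,173.7
```

```text
t 23.6 tcp [ 0.4905 -0.0138  0.0095] yaw 173.61 F [-1.1 -0.2  6.2] w 39.6 gf 30.0 q [-0.05  0.42  2.02 -0.    0.7  -1.51] tilt [ 0.0015 -0.0013]
.604,.289,.1,173.7 shift [-3.96 15.67 -4.54] turnz -0.02
```

play_rows(commands=[[0, 0, -0.3, 0, 0, 0, 1], [0, 0, -0.7, 0, 0, 0, 1], [0, 0, -1, 0, 0, 0, 1], [0, 0, -1, 0, 0, 0, 1], [0, 0, -1, 0, 0, 0, 1], [0, 0, -1, 0, 0, 0, 1], [0, 0, 0, 0, 0, 0, 1]])

```text
time_s: 24.3
tool_pos: [0.4918, -0.0138, 0.1112]
eef_rot: [[-0.994, 0.111, 0.006], [0.111, 0.994, -0.001], [-0.006, -0.001, -1.0]]
wrist_force: [0.6, -0.6, -0.9]
gripper_width: 0.435
grasp_force: 30.0
```

```bash
python3 go.py  .604,.289,.0115,173.7; python3 - <<'E'
from h import *
c=cam("side"); cv2.imwrite("pics/s3.png",c["pixels"])
E
```

```text
t 24.3 tcp [ 0.4918 -0.0138  0.1112] yaw 173.61 F [ 0.6 -0.6 -0.9] w 39.5 gf 30.0 q [-0.05  0.28  1.91 -0.    0.95 -1.51] tilt [ 0.006  -0.0015]
.604,.289,.0115,173.7 shift [-3.86 15.67  5.  ] turnz -0.02
```

View pics/s3.png

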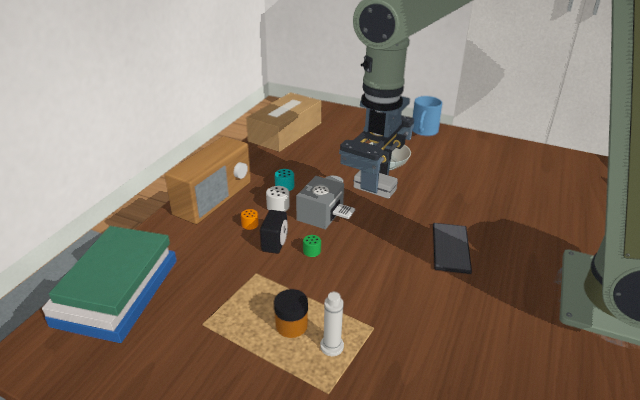

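The case is lifted level at (375,185), and the jar and tube are upright on the mat at (291,313) and (333,325). I'll carry the case over.

play_rows(commands=[[-0.15, 0.5, 0, 0, 0, 0, 1], [-0.25, 1, 0, 0, 0, 0, 1], [-0.25, 1, 0, 0, 0, 0, 1], [-0.25, 1, 0, 0, 0, 0, 1], [-0.25, 1, 0, 0, 0, 0, 1], [-0.25, 1, 0, 0, 0, 0, 1], [-0.25, 1, 0, 0, 0, 0, 1], [-0.25, 1, 0, 0, 0, 0, 1], [-0.25, 1, 0, 0, 0, 0, 1], [-0.25, 1, 0, 0, 0, 0, 1], [-0.25, 1, 0, 0, 0, 0, 1], [-0.25, 1, 0, 0, 0, 0, 1], [-0.25, 1, 0, 0, 0, 0, 1], [-0.25, 1, 0, 0, 0, 0, 1], [-0.25, 1, 0, 0, 0, 0, 1], [-0.2, 1, 0, 0, 0, 0, 1], [0, 0.2, 0, 0, 0, 0, 1], [0, 0, 1, 0, 0, 0, 1], [0, 0, 1, 0, 0, 0, 1], [0, 0, 0, 0, 0, 0, 1]])

```text
time_s: 26.35
tool_pos: [0.5989, 0.2884, 0.0648]
eef_rot: [[-0.994, 0.111, -0.007], [0.111, 0.994, -0.005], [0.006, -0.006, -1.0]]
wrist_force: [-1.0, -0.5, -1.6]
gripper_width: 0.439
grasp_force: 30.0
```

```bash
python3 go.py  .604,.289,.0125,173.7
```

```text
t 26.4 tcp [0.5989 0.2884 0.0648] yaw 173.61 F [-1.  -0.5 -1.6] w 39.9 gf 30.0 q [ 0.43  0.58  1.53 -0.    1.04 -1.03] tilt [-0.0069 -0.0049]
.604,.289,.0125,173.7 shift [-0.27  0.07  2.62] turnz -0.02
```

play_rows(commands=[[-0.3, 0, 0, 0, 0, 0, 1], [0, 0, 0, 0, 0, 0, 1], [0, 0, 1, 0, 0, 0, 1], [0, 0, 0.8, 0, 0, 0, 1], [0, 0, 0.4, 0, 0, 0, 1], [0, 0, 0, 0, 0, 0, 1], [0, 0, 0, 0, 0, 0, 1]])

```text
time_s: 27.05
tool_pos: [0.6083, 0.2892, 0.0256]
eef_rot: [[-0.994, 0.112, 0.002], [0.112, 0.994, -0.001], [-0.002, -0.0, -1.0]]
wrist_force: [0.3, 0.3, -0.5]
gripper_width: 0.436
grasp_force: 30.0
```

```bash
python3 go.py  .606,.289,.0125,173.7
```

```text
t 27.1 tcp [0.6083 0.2892 0.0256] yaw 173.59 F [ 0.3  0.3 -0.5] w 39.7 gf 30.0 q [ 0.43  0.62  1.56 -0.    0.96 -1.03] tilt [ 0.002  -0.0005]
.606,.289,.0125,173.7 shift [ 0.11 -0.02  0.65] turnz -0.02
```

play_rows(commands=[[0, 0, 0.3, 0, 0, 0, 1], [0, 0, 0.15, 0, 0, 0, 1], [0, 0, 0.1, 0, 0, 0, 1], [0, 0, 0.05, 0, 0, 0, 1], [0, 0, 0, 0, 0, 0, 1], [0, 0, 0, 0, 0, 0, 1]])

```text
time_s: 27.65
tool_pos: [0.6076, 0.289, 0.0135]
eef_rot: [[-0.994, 0.111, 0.001], [0.111, 0.994, -0.001], [-0.001, -0.001, -1.0]]
wrist_force: [-3.1, -0.2, 5.7]
gripper_width: 0.433
grasp_force: 30.0
```

play_rows(commands=[[0, 0, 0, 0, 0, 0, 0.4], [0, 0, 0, 0, 0, 0, 0.3], [0, 0, 0, 0, 0, 0, 0.2], [0, 0, 0, 0, 0, 0, 0.2], [0, 0, -0.4, 0, 0, 0, 0.2], [0, 0, -1, 0, 0, 0, 0.2], [0, 0, -1, 0, 0, 0, 0.2], [0, 0, -1, 0, 0, 0, 0.2], [0, 0, -1, 0, 0, 0, 0.2], [0, 0, -1, 0, 0, 0, 0.2], [0, 0, 0, 0, 0, 0, 0.6]])

```text
time_s: 28.75
tool_pos: [0.6095, 0.29, 0.1244]
eef_rot: [[-0.994, 0.111, 0.007], [0.111, 0.994, 0.002], [-0.007, 0.003, -1.0]]
wrist_force: [-0.5, -0.6, 0.9]
gripper_width: 0.74
grasp_force: 0.0
```

```bash
python3 go.py  .547,-.0152,.05,173.7; python3 - <<'E'
from h import *
c=cam("side"); cv2.imwrite("pics/s4.png",c["pixels"])
E
```

```text
t 28.8 tcp [0.6095 0.29   0.1244] yaw 173.6 F [-0.5 -0.6  0.9] w 67.4 gf 0.0 q [ 0.43  0.53  1.45 -0.    1.15 -1.03] tilt [0.0071 0.0018]
.547,-.0152,.05,173.7 shift [  1.43 -15.52   3.67] turnz -0.02
```

View pics/s4.png

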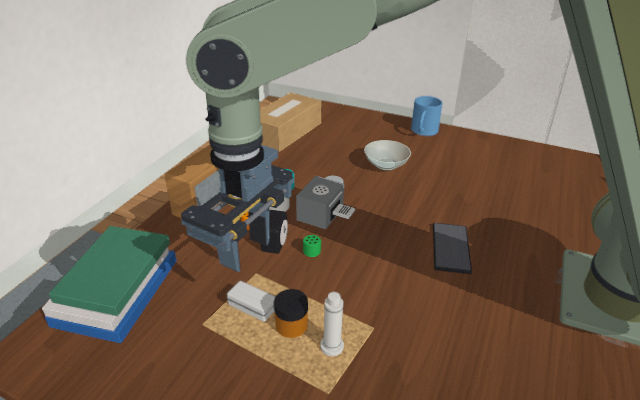

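All three stand on the mat: case (250,300), jar (291,313), tube (333,325). Next is the key.

play_rows(commands=[[0.1, -0.6, 0, 0, 0, 0, 1], [0.1, -1, 0, 0, 0, 0, 1], [0.1, -1, 0, 0, 0, 0, 1], [0.1, -1, 0, 0, 0, 0, 1], [0.1, -1, 0, 0, 0, 0, 1], [0.1, -1, 0, 0, 0, 0, 1], [0.1, -1, 0, 0, 0, 0, 1], [0.1, -1, 0, 0, 0, 0, 1], [0.1, -1, 0, 0, 0, 0, 1], [0.1, -1, 0, 0, 0, 0, 1], [0.1, -1, 0, 0, 0, 0, 1], [0.1, -1, 0, 0, 0, 0, 1], [0.1, -1, 0, 0, 0, 0, 1], [0.1, -1, 0, 0, 0, 0, 1], [0, -1, 0, 0, 0, 0, 1], [0, -0.9, 0, 0, 0, 0, 1], [0, 0, 1, 0, 0, 0, 1], [0, 0, 1, 0, 0, 0, 1], [0, 0, 0, 0, 0, 0, 1], [0, 0, 0, 0, 0, 0, 1]])

```text
time_s: 30.8
tool_pos: [0.545, -0.0164, 0.0812]
eef_rot: [[-0.994, 0.112, 0.0], [0.112, 0.994, -0.001], [-0.0, -0.001, -1.0]]
wrist_force: [0.7, 0.8, -0.1]
gripper_width: 0.003
grasp_force: 0.0
```

```bash
python3 go.py  .547,-.0152,.03,173.7
```

```text
t 30.8 tcp [ 0.545  -0.0164  0.0812] yaw 173.58 F [ 0.7  0.8 -0.1] w 0.3 gf 0.0 q [-0.05  0.39  1.82 -0.    0.93 -1.51] tilt [ 0.0003 -0.0012]
.547,-.0152,.03,173.7 shift [-0.09  0.07  2.56] turnz -0.02
```

play_rows(commands=[[-0.1, 0, 1, 0, 0, 0, 1], [0, 0, 0.8, 0, 0, 0, 1], [0, 0, 0.4, 0, 0, 0, 1], [0, 0, 0.3, 0, 0, 0, 1], [0, 0, 0.2, 0, 0, 0, 1], [0, 0, 0.2, 0, 0, 0, 1], [0, 0, 0.2, 0, 0, 0, 1], [0, 0, 0, 0, 0, 0, 1]])

```text
time_s: 31.6
tool_pos: [0.5476, -0.0162, 0.0189]
eef_rot: [[-0.994, 0.111, 0.001], [0.111, 0.994, -0.001], [-0.001, -0.001, -1.0]]
wrist_force: [0.8, 0.5, -0.6]
gripper_width: 0.007
grasp_force: 0.0
```

play_rows(commands=[[0, 0, 0.1, 0, 0, 0, 1], [0, 0, 0.1, 0, 0, 0, 1], [0, 0, 0, 0, 0, 0, 1]])

```text
time_s: 31.9
tool_pos: [0.5475, -0.0162, 0.0178]
eef_rot: [[-0.994, 0.111, 0.002], [0.111, 0.994, -0.001], [-0.002, -0.001, -1.0]]
wrist_force: [-5.2, 0.6, 20.4]
gripper_width: 0.008
grasp_force: 10.7
```

play_rows(commands=[[0, 0, -0.3, 0, 0, 0, 1], [0, 0, -1, 0, 0, 0, 1], [0, 0, -1, 0, 0, 0, 0.8], [0, 0, -1, 0, 0, 0, 0.6], [0, 0, -1, 0, 0, 0, 0.4], [0, 0, -1, 0, 0, 0, 0.3], [1, 0, -1, 0, 0, 0, 0.3], [1, 0, -1, 0, 0, 0, 0.3], [1, 0, 0, 0, 0, 0, 0.3], [1, 0, 0, 0, 0, 0, 0.3], [1, 0, 0, 0, 0, 0, 0.3], [0, 0, 0, 0, 0, 0, 0.3]])

```text
time_s: 33.1
tool_pos: [0.4452, -0.0047, 0.1607]
eef_rot: [[-0.994, 0.111, -0.002], [0.111, 0.994, -0.001], [0.001, -0.001, -1.0]]
wrist_force: [0.4, 0.5, 0.2]
gripper_width: 0.7
grasp_force: 0.0
```

```bash
python3 - <<'E'
from h import *
c=cam("top"); im=c["pixels"]; cv2.imwrite("pics/t5.png",cv2.resize(im[140:300,230:400],None,fx=3,fy=3,interpolation=cv2.INTER_CUBIC))
def fit(c,z,nm):
    im=c["pixels"];b=im.astype(int)
    m=((b.min(2)>190)).astype(np.uint8); m[:185]=0;m[225:]=0;m[:,:285]=0;m[:,335:]=0
    m=cv2.morphologyEx(m,cv2.MORPH_CLOSE,np.ones((5,5)))
    n,l,st,ce=cv2.connectedComponentsWithStats(m)
    for i in range(1,n):
        if st[i,4]>30:
            print(nm,st[i],ce[i].round(1),onplane(c,*ce[i],z).round(4))
fit(dict(np.load("top0.npz")),.064,"before"); fit(c,.080,"after")
for u,v in((309,203),(309,207),(305,205),(309,237)): print(withdepth(c,u,v).round(4))
E
python3 go.py .609,-.0197,.067,173.7
```

```text
before [300 198  18  18 258] [308.4 206.6] [ 0.6103 -0.0196  0.064 ]
after [300 197  17  18 233] [307.8 205.1] [ 0.61   -0.0186  0.08  ]
[ 0.6142 -0.0212  0.0789]
[ 0.606  -0.0207  0.0801]
[ 0.611  -0.0132  0.078 ]
[ 0.5563 -0.0169  0.0188]
t 33.1 tcp [ 0.4472 -0.0048  0.1609] yaw 173.61 F [-0.4 -0.4  0.4] w 63.6 gf 0.0 q [-0.04  0.16  1.92 -0.    1.05 -1.49] tilt [ 0.0009 -0.0012]
.609,-.0197,.067,173.7 shift [-8.12  0.17  4.71] turnz -0.02
```

View pics/t5.png

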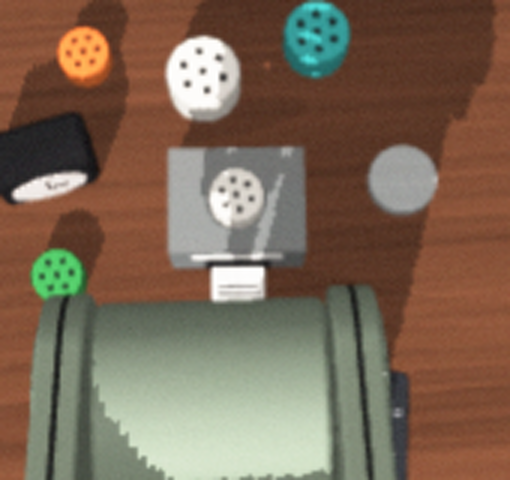

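The capsule now stands proud: its top is at z≈0.080 and its centre at crop (236,197). Approach it.

play_rows(commands=[[-0.5, 0.1, 0, 0, 0, 0, 0.3], [-1, 0.1, 0, 0, 0, 0, 0.3], [-1, 0, 0, 0, 0, 0, 0.3], [-1, 0, 0, 0, 0, 0, 0.3], [-1, 0, 0, 0, 0, 0, 0.3], [-1, 0, 0, 0, 0, 0, 0.3], [-1, 0, 0, 0, 0, 0, 0.3], [-1, 0, 0, 0, 0, 0, 0.3], [-0.7, 0, 0, 0, 0, 0, 0.3], [0, 0, 1, 0, 0, 0, 0.3], [0, 0, 1, 0, 0, 0, 0.3], [0, 0, 1, 0, 0, 0, 0.3], [0, 0, 0, 0, 0, 0, 0.3], [0, 0, 0, 0, 0, 0, 0.3]])

```text
time_s: 34.55
tool_pos: [0.6125, -0.0193, 0.1006]
eef_rot: [[-0.994, 0.112, 0.001], [0.112, 0.994, -0.001], [-0.001, -0.001, -1.0]]
wrist_force: [0.1, 1.0, 0.1]
gripper_width: 0.702
grasp_force: 0.0
```

```bash
python3 go.py .6105,-.0193,.0675,173.7
```

```text
t 34.5 tcp [ 0.6125 -0.0193  0.1006] yaw 173.6 F [0.1 1.  0.1] w 63.9 gf 0.0 q [-0.05  0.47  1.64 -0.    1.04 -1.51] tilt [ 0.0005 -0.0012]
.6105,-.0193,.0675,173.7 shift [ 0.1  -0.01  1.65] turnz -0.02
```

play_rows(commands=[[0.1, 0, 0.8, 0, 0, 0, 0.3], [0, 0, 0.5, 0, 0, 0, 0.3], [0, 0, 0.3, 0, 0, 0, 0.3], [0, 0, 0, 0, 0, 0, 0.3], [0, 0, 0, 0, 0, 0, 0.5], [0, 0, 0, 0, 0, 0, 0.6], [0, 0, 0, 0, 0, 0, 1], [0, 0, 0, 0, 0, 0, 1], [0, 0, 0, 0, 0, 0, 1], [0, 0, 0, 0, 0, 0, 1], [0, 0, 0, 0, 0, 0, 1]])

```text
time_s: 35.65
tool_pos: [0.6095, -0.0191, 0.0692]
eef_rot: [[-0.994, 0.111, 0.001], [0.111, 0.994, -0.001], [-0.001, -0.001, -1.0]]
wrist_force: [0.2, 0.6, 0.8]
gripper_width: 0.384
grasp_force: 30.0
```

```bash
python3 go.py .6105,-.0193,.0675,173.7
```

```text
t 35.6 tcp [ 0.6095 -0.0191  0.0692] yaw 173.6 F [0.2 0.6 0.8] w 35.0 gf 30.0 q [-0.05  0.49  1.68 -0.    0.97 -1.51] tilt [ 0.0011 -0.0012]
.6105,-.0193,.0675,173.7 shift [-0.05 -0.01  0.09] turnz -0.02
```

play_rows(commands=[[0, 0, -0.4, 0, 0, 0, 1], [0, 0, -0.8, 0, 0, 0, 1], [0, 0, -1, 0, 0, 0, 1], [0, 0, -1, 0, 0, 0, 1], [0, 0, -0.5, 0, 0, 0, 1], [0, 0, 0, 0, 0, 0, 1]])

```text
time_s: 36.25
tool_pos: [0.6101, -0.019, 0.1447]
eef_rot: [[-0.994, 0.111, 0.004], [0.111, 0.994, -0.001], [-0.004, -0.001, -1.0]]
wrist_force: [-0.6, 0.2, -0.2]
gripper_width: 0.384
grasp_force: 30.0
```

```bash
python3 go.py .5425,-.2857,.1,173.7; python3 - <<'E'
from h import *
P=np.load("P0.npy")[195:275,400:485].reshape(-1,3)
c=np.array([.5425,-.2857]); r=np.hypot(*(P[:,:2]-c).T)
for a in range(0,66,5):
    m=(r*1000>=a)&(r*1000<a+5); print(a,m.sum(),np.percentile(P[m,2]*1000,[10,50,90]).round(1))
E
```

```text
t 36.2 tcp [ 0.6101 -0.019   0.1447] yaw 173.6 F [-0.6  0.2 -0.2] w 35.0 gf 30.0 q [-0.05  0.42  1.59 -0.    1.13 -1.51] tilt [ 0.0039 -0.0014]
.5425,-.2857,.1,173.7 shift [  1.88 -13.62   2.24] turnz -0.02
0 18 [2.6 3.8 7.2]
5 48 [2.8 4.4 6.7]
10 95 [2.5 4.6 7.2]
15 121 [2.5 4.5 7.3]
20 160 [2.8 5.3 7.6]
25 199 [ 6.4  8.9 11.3]
30 234 [ 8.4 11.1 13.5]
35 279 [11.  13.6 17.3]
40 321 [15.3 18.6 21.3]
45 369 [20.3 23.4 27.3]
50 540 [-0.4 31.9 38.2]
55 563 [-1.  39.9 43. ]
60 251 [-2.7 -0.4  2. ]
65 317 [-2.6 -0.5  1.9]
```

play_rows(commands=[[0.1, -0.5, 0, 0, 0, 0, 1], [0.14, -1, 0, 0, 0, 0, 1], [0.14, -1, 0, 0, 0, 0, 1], [0.14, -1, 0, 0, 0, 0, 1], [0.14, -1, 0, 0, 0, 0, 1], [0.14, -1, 0, 0, 0, 0, 1], [0.14, -1, 0, 0, 0, 0, 1], [0.14, -1, 0, 0, 0, 0, 1], [0.14, -1, 0, 0, 0, 0, 1], [0.14, -1, 0, 0, 0, 0, 1], [0.14, -1, 0, 0, 0, 0, 1], [0.14, -1, 0, 0, 0, 0, 1], [0.14, -1, 0, 0, 0, 0, 1], [0.1, -0.9, 0, 0, 0, 0, 1], [0, -0.2, 0, 0, 0, 0, 1], [0, 0, 0.5, 0, 0, 0, 1], [0, 0, 1, 0, 0, 0, 1], [0, 0, 1, 0, 0, 0, 1], [0, 0, 0, 0, 0, 0, 1], [0, 0, 0, 0, 0, 0, 1]])

```text
time_s: 38.25
tool_pos: [0.5415, -0.2843, 0.0928]
eef_rot: [[-0.994, 0.111, -0.001], [0.111, 0.994, -0.0], [0.001, -0.0, -1.0]]
wrist_force: [0.1, 0.6, -0.0]
gripper_width: 0.383
grasp_force: 30.0
```

```bash
python3 go.py .5425,-.2857,.025,173.7; python3 - <<'E'
from h import *
c=cam("side"); cv2.imwrite("pics/s6.png",cv2.resize(c["pixels"][60:240,260:480],None,fx=3,fy=3))
E
```

```text
t 38.2 tcp [ 0.5415 -0.2843  0.0928] yaw 173.65 F [ 0.1  0.6 -0. ] w 34.8 gf 30.0 q [-0.5   0.47  1.65 -0.    1.02 -1.96] tilt [-0.0006 -0.0004]
.5425,-.2857,.025,173.7 shift [-0.06 -0.06  3.39] turnz -0.01
```

View pics/s6.png

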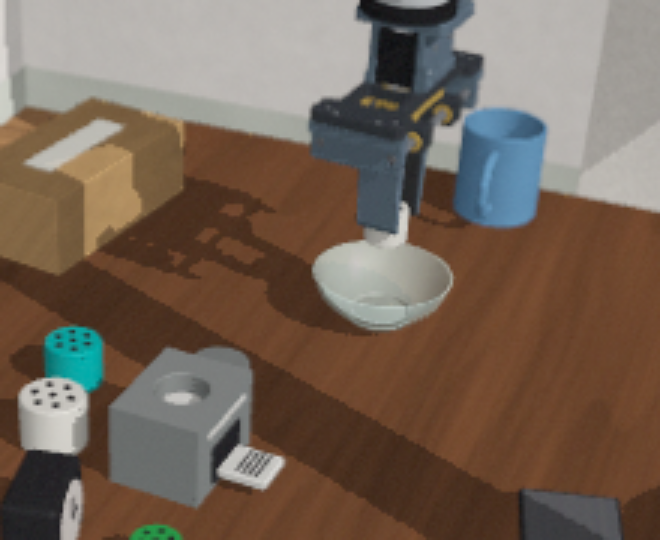

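The gripper holds the capsule over the bowl at crop (385,235). Lower it.

play_rows(commands=[[-0.05, -0.05, 0.8, 0, 0, 0, 1], [0, 0, 0.8, 0, 0, 0, 1], [0, 0, 0.7, 0, 0, 0, 1], [0, 0, 0.5, 0, 0, 0, 1], [0, 0, 0.3, 0, 0, 0, 1], [0, 0, 0.15, 0, 0, 0, 1], [0, 0, 0, 0, 0, 0, 1], [0, 0, 0, 0, 0, 0, 1]])

```text
time_s: 39.1
tool_pos: [0.5428, -0.2866, 0.0287]
eef_rot: [[-0.994, 0.111, 0.001], [0.111, 0.994, -0.002], [-0.002, -0.002, -1.0]]
wrist_force: [-0.2, -0.3, 0.3]
gripper_width: 0.375
grasp_force: 30.0
```

play_rows(commands=[[0, 0, 0.1, 0, 0, 0, 1], [0, 0, 0.08, 0, 0, 0, 1], [0, 0, 0, 0, 0, 0, 1], [0, 0, 0, 0, 0, 0, 0.6], [0, 0, 0, 0, 0, 0, 0.5], [0, 0, 0, 0, 0, 0, 0.5], [0, 0, 0, 0, 0, 0, 0.5]])

```text
time_s: 39.8
tool_pos: [0.5425, -0.2864, 0.0247]
eef_rot: [[-0.994, 0.111, 0.001], [0.111, 0.994, -0.001], [-0.001, -0.001, -1.0]]
wrist_force: [0.3, -0.3, -0.4]
gripper_width: 0.498
grasp_force: 0.0
```

play_rows(commands=[[0, 0, -0.3, 0, 0, 0, 0.5], [0, 0, -0.7, 0, 0, 0, 0.5], [0, 0, -1, 0, 0, 0, 0.5], [0, 0, -1, 0, 0, 0, 0.5], [0, 0, -1, 0, 0, 0, 0.5], [0, 0, -1, 0, 0, 0, 0.2], [0, 1, 0, 0, 0, 0, 0.2], [0, 1, 0, 0, 0, 0, 0.2], [0, 1, 0, 0, 0, 0, 0.2], [0, 1, 0, 0, 0, 0, 0.2], [0, 1, 0, 0, 0, 0, 0.2], [0, 1, 0, 0, 0, 0, 0.2], [0, 1, 0, 0, 0, 0, 0.2], [0, 1, 0, 0, 0, 0, 0.2], [0, 1, 0, 0, 0, 0, 0.2], [0, 0, 0, 0, 0, 0, 0.2]])

```text
time_s: 41.4
tool_pos: [0.5629, -0.1055, 0.1258]
eef_rot: [[-0.994, 0.109, 0.002], [0.109, 0.994, -0.001], [-0.002, -0.001, -1.0]]
wrist_force: [-0.2, -0.0, -0.1]
gripper_width: 0.801
grasp_force: 0.0
```

```bash
python3 - <<'E'
from h import *
c=cam("top"); cv2.imwrite("pics/t7.png",c["pixels"])
E
python3 go.py .6076,.289,.0135,173.7
```

```text
t 41.5 tcp [ 0.5629 -0.1067  0.1256] yaw 173.72 F [ 0.4 -0.1  0.2] w 72.9 gf 0.0 q [-0.21  0.38  1.7  -0.    1.05 -1.67] tilt [ 0.002  -0.0018]
.6076,.289,.0135,173.7 shift [-0.04 19.92  5.58] turnz 0.0
```

View pics/t7.png

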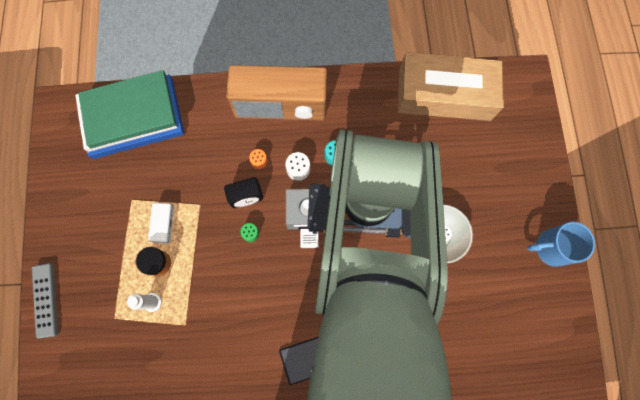

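The capsule's dots show inside the bowl near (445,237), and the case, jar and tube are on the mat. I'll return the case first.

play_rows(commands=[[0, 1, 0, 0, 0, 0, 0.2], [0, 1, 0, 0, 0, 0, 0.2], [0, 1, 0, 0, 0, 0, 0.2], [0, 1, 0, 0, 0, 0, 0.2], [0, 1, 0, 0, 0, 0, 0.2], [0, 1, 0, 0, 0, 0, 0.2], [0, 1, 0, 0, 0, 0, 0.2], [0, 1, 0, 0, 0, 0, 0.2], [0, 1, 0, 0, 0, 0, 0.2], [0, 1, 0, 0, 0, 0, 0.2], [0, 1, 0, 0, 0, 0, 0.2], [0, 1, 0, 0, 0, 0, 0.2], [0, 1, 0, 0, 0, 0, 0.2], [0, 1, 0, 0, 0, 0, 0.2], [0, 1, 0, 0, 0, 0, 0.2], [0, 1, 0, 0, 0, 0, 0.2], [0, 1, 0, 0, 0, 0, 0.2], [0, 1, 0, 0, 0, 0, 0.2], [0, 1, 0, 0, 0, 0, 0.2], [0, 0.8, 0, 0, 0, 0, 0.2]])

```text
time_s: 43.45
tool_pos: [0.6067, 0.2881, 0.1239]
eef_rot: [[-0.994, 0.111, 0.001], [0.111, 0.994, -0.001], [-0.001, -0.001, -1.0]]
wrist_force: [-0.4, -0.3, 0.5]
gripper_width: 0.802
grasp_force: 0.0
```

play_rows(commands=[[0, 0, 1, 0, 0, 0, 0.2], [0, 0, 1, 0, 0, 0, 0.2], [0, 0, 1, 0, 0, 0, 0.2], [0, 0, 0, 0, 0, 0, 0.2], [0, 0, 0, 0, 0, 0, 0.2]])

```text
time_s: 43.95
tool_pos: [0.6068, 0.2865, 0.0641]
eef_rot: [[-0.994, 0.111, 0.0], [0.111, 0.994, -0.001], [-0.0, -0.001, -1.0]]
wrist_force: [-0.1, 0.1, -0.7]
gripper_width: 0.801
grasp_force: 0.0
```

```bash
python3 go.py .6076,.289,.0135,173.7
```

```text
t 44.0 tcp [0.6068 0.2865 0.0641] yaw 173.61 F [-0.1  0.1 -0.7] w 72.9 gf 0.0 q [ 0.42  0.58  1.52 -0.    1.03 -1.03] tilt [ 0.0003 -0.0014]
.6076,.289,.0135,173.7 shift [-0.02  0.13  2.53] turnz -0.02
```

play_rows(commands=[[-0.03, 0.13, 0.9, 0, 0, 0, 0.2], [0, 0, 0.9, 0, 0, 0, 0.2], [0, 0, 0.4, 0, 0, 0, 0.2], [0, 0, 0.25, 0, 0, 0, 0.2], [0, 0, 0, 0, 0, 0, 0.3], [0, 0, 0, 0, 0, 0, 0.4], [0, 0, 0, 0, 0, 0, 0.5], [0, 0, 0, 0, 0, 0, 1], [0, 0, 0, 0, 0, 0, 1], [0, 0, 0, 0, 0, 0, 1], [0, 0, 0, 0, 0, 0, 1], [0, 0, 0, 0, 0, 0, 1]])

```text
time_s: 45.15
tool_pos: [0.6079, 0.2887, 0.0155]
eef_rot: [[-0.994, 0.111, 0.001], [0.111, 0.994, -0.001], [-0.001, -0.001, -1.0]]
wrist_force: [-0.9, 0.1, 4.6]
gripper_width: 0.433
grasp_force: 30.0
```

play_rows(commands=[[0, 0, -0.3, 0, 0, 0, 1], [0, 0, -0.7, 0, 0, 0, 1], [0, 0, -1, 0, 0, 0, 1], [0, 0, -1, 0, 0, 0, 1], [0, 0, -1, 0, 0, 0, 1], [0, 0, -1, 0, 0, 0, 1], [0, 0, 0, 0, 0, 0, 1], [0, 0, 0, 0, 0, 0, 1]])

```text
time_s: 45.95
tool_pos: [0.6074, 0.2886, 0.1153]
eef_rot: [[-0.994, 0.111, 0.001], [0.111, 0.994, -0.001], [-0.001, -0.001, -1.0]]
wrist_force: [-0.2, -1.8, -1.7]
gripper_width: 0.438
grasp_force: 30.0
```

```bash
python3 go.py .49,-.0145,.0115,173.7
```

```text
t 46.0 tcp [0.6074 0.2886 0.1153] yaw 173.6 F [-0.2 -1.8 -1.7] w 39.8 gf 30.0 q [ 0.43  0.54  1.46 -0.    1.14 -1.03] tilt [ 0.001 -0.001]
.49,-.0145,.0115,173.7 shift [  4.15 -15.71   5.2 ] turnz -0.02
```

play_rows(commands=[[0.15, -0.7, 0, 0, 0, 0, 1], [0.25, -1, 0, 0, 0, 0, 1], [0.25, -1, 0, 0, 0, 0, 1], [0.25, -1, 0, 0, 0, 0, 1], [0.25, -1, 0, 0, 0, 0, 1], [0.25, -1, 0, 0, 0, 0, 1], [0.25, -1, 0, 0, 0, 0, 1], [0.25, -1, 0, 0, 0, 0, 1], [0.25, -1, 0, 0, 0, 0, 1], [0.25, -1, 0, 0, 0, 0, 1], [0.25, -1, 0, 0, 0, 0, 1], [0.25, -1, 0, 0, 0, 0, 1], [0.25, -1, 0, 0, 0, 0, 1], [0.25, -1, 0, 0, 0, 0, 1], [0.25, -1, 0, 0, 0, 0, 1], [0.5, -1, 0, 0, 0, 0, 1], [0, 0, 1, 0, 0, 0, 1], [0, 0, 1, 0, 0, 0, 1], [0, 0, 0, 0, 0, 0, 1], [0, 0, 0, 0, 0, 0, 1]])

```text
time_s: 47.95
tool_pos: [0.4894, -0.0145, 0.075]
eef_rot: [[-0.994, 0.112, -0.001], [0.112, 0.994, -0.001], [0.001, -0.001, -1.0]]
wrist_force: [-0.2, 0.1, -0.2]
gripper_width: 0.434
grasp_force: 30.0
```

```bash
python3 go.py .49,-.0145,.0115,173.7
```

```text
t 48.0 tcp [ 0.4894 -0.0145  0.075 ] yaw 173.59 F [-0.2  0.1 -0.2] w 39.4 gf 30.0 q [-0.05  0.33  1.95 -0.    0.86 -1.51] tilt [-0.001  -0.0012]
.49,-.0145,.0115,173.7 shift [-0.03  0.01  3.18] turnz -0.02
```

play_rows(commands=[[0, 0, 1, 0, 0, 0, 1], [0, 0, 0.9, 0, 0, 0, 1], [0, 0, 0.6, 0, 0, 0, 1], [0, 0, 0.3, 0, 0, 0, 1], [0, 0, 0.2, 0, 0, 0, 1], [0, 0, 0.1, 0, 0, 0, 1], [0, 0, 0, 0, 0, 0, 1], [0, 0, 0, 0, 0, 0, 1]])

```text
time_s: 48.75
tool_pos: [0.4905, -0.0142, 0.0138]
eef_rot: [[-0.994, 0.111, 0.002], [0.111, 0.994, -0.001], [-0.002, -0.001, -1.0]]
wrist_force: [-0.3, 0.4, -0.5]
gripper_width: 0.432
grasp_force: 30.0
```

Lower 2 mm more, release, and rise.

play_rows(commands=[[0, 0, 0.1, 0, 0, 0, 1], [0, 0, 0, 0, 0, 0, 1], [0, 0, 0, 0, 0, 0, 0.45], [0, 0, 0, 0, 0, 0, 0.3], [0, 0, 0, 0, 0, 0, 0.2], [0, 0, 0, 0, 0, 0, 0.2], [0, 0, -0.5, 0, 0, 0, 0.2], [0, 0, -1, 0, 0, 0, 0.2], [0, 0, -1, 0, 0, 0, 0.2], [0, 0, -1, 0, 0, 0, 0.15], [0, 0, -1, 0, 0, 0, 0.15], [0, 0, -1, 0, 0, 0, 0.15], [0, 0, -1, 0, 0, 0, 0.15]])

```text
time_s: 50.05
tool_pos: [0.4899, -0.0141, 0.1429]
eef_rot: [[-0.994, 0.111, 0.001], [0.111, 0.994, -0.001], [-0.001, -0.001, -1.0]]
wrist_force: [0.4, 0.3, -0.4]
gripper_width: 0.846
grasp_force: 0.0
```

```bash
python3 go.py .5252,.2994,.0366,173.7
```

```text
t 50.0 tcp [ 0.4899 -0.0141  0.1429] yaw 173.6 F [ 0.4  0.3 -0.4] w 76.9 gf 0.0 q [-0.05  0.25  1.86 -0.    1.03 -1.51] tilt [ 0.0012 -0.0012]
.5252,.2994,.0366,173.7 shift [-0.   15.78  5.3 ] turnz -0.02
```

play_rows(commands=[[0, 0.8, 0, 0, 0, 0, 0.15], [0, 1, 0, 0, 0, 0, 0.15], [0, 1, 0, 0, 0, 0, 0.15], [0, 1, 0, 0, 0, 0, 0.15], [0, 1, 0, 0, 0, 0, 0.15], [0, 1, 0, 0, 0, 0, 0.15], [0, 1, 0, 0, 0, 0, 0.15], [0, 1, 0, 0, 0, 0, 0.15], [0, 1, 0, 0, 0, 0, 0.15], [0, 1, 0, 0, 0, 0, 0.15], [0, 1, 0, 0, 0, 0, 0.15], [0, 1, 0, 0, 0, 0, 0.15], [0, 1, 0, 0, 0, 0, 0.15], [0, 1, 0, 0, 0, 0, 0.15], [0, 1, 0, 0, 0, 0, 0.15], [0, 1, 0, 0, 0, 0, 0.15], [0, 0, 1, 0, 0, 0, 0.15], [0, 0, 1, 0, 0, 0, 0.15], [0, 0, 0, 0, 0, 0, 0.15], [0, 0, 0, 0, 0, 0, 0.15]])

```text
time_s: 52.05
tool_pos: [0.5254, 0.3003, 0.101]
eef_rot: [[-0.994, 0.111, 0.0], [0.111, 0.994, -0.001], [-0.0, -0.001, -1.0]]
wrist_force: [-0.7, 0.6, 1.6]
gripper_width: 0.847
grasp_force: 0.0
```

```bash
python3 go.py .5252,.2994,.0366,173.7
```

```text
t 52.0 tcp [0.5254 0.3003 0.101 ] yaw 173.61 F [-0.7  0.6  1.6] w 77.1 gf 0.0 q [ 0.5   0.45  1.65 -0.    1.03 -0.96] tilt [ 0.0001 -0.0014]
.5252,.2994,.0366,173.7 shift [ 0.   -0.04  3.22] turnz -0.02
```

play_rows(commands=[[0, -0.04, 1, 0, 0, 0, 0.15], [0, 0, 1, 0, 0, 0, 0.15], [0, 0, 0.8, 0, 0, 0, 0.15], [0, 0, 0.4, 0, 0, 0, 0.15], [0, 0, 0, 0, 0, 0, 0.15], [0, 0, 0, 0, 0, 0, 0.3], [0, 0, 0, 0, 0, 0, 0.5], [0, 0, 0, 0, 0, 0, 1], [0, 0, 0, 0, 0, 0, 1], [0, 0, 0, 0, 0, 0, 1], [0, 0, 0, 0, 0, 0, 1], [0, 0, -0.3, 0, 0, 0, 1], [0, 0, -0.7, 0, 0, 0, 1], [0, 0, -1, 0, 0, 0, 1], [0, 0, -1, 0, 0, 0, 1], [0, 0, -1, 0, 0, 0, 1], [0, 0, 0, 0, 0, 0, 1]])

```text
time_s: 53.75
tool_pos: [0.5269, 0.3001, 0.1204]
eef_rot: [[-0.994, 0.111, 0.006], [0.111, 0.994, 0.002], [-0.006, 0.003, -1.0]]
wrist_force: [-0.4, 0.8, -1.1]
gripper_width: 0.605
grasp_force: 30.0
```

```bash
python3 go.py .4838,-.1043,.0326,173.7
```

```text
t 53.8 tcp [0.5269 0.3001 0.1204] yaw 173.6 F [-0.4  0.8 -1.1] w 55.0 gf 30.0 q [ 0.5   0.44  1.63 -0.    1.07 -0.96] tilt [0.0063 0.0019]
.4838,-.1043,.0326,173.7 shift [ -0.08 -20.35   4.34] turnz -0.02
```

play_rows(commands=[[0, -0.8, 0, 0, 0, 0, 1], [0, -1, 0, 0, 0, 0, 1], [0, -1, 0, 0, 0, 0, 1], [0, -1, 0, 0, 0, 0, 1], [0, -1, 0, 0, 0, 0, 1], [0, -1, 0, 0, 0, 0, 1], [0, -1, 0, 0, 0, 0, 1], [0, -1, 0, 0, 0, 0, 1], [0, -1, 0, 0, 0, 0, 1], [0, -1, 0, 0, 0, 0, 1], [0, -1, 0, 0, 0, 0, 1], [0, -1, 0, 0, 0, 0, 1], [0, -1, 0, 0, 0, 0, 1], [0, -1, 0, 0, 0, 0, 1], [0, -1, 0, 0, 0, 0, 1], [0, -1, 0, 0, 0, 0, 1], [0, -1, 0, 0, 0, 0, 1], [0, -1, 0, 0, 0, 0, 1], [0, -1, 0, 0, 0, 0, 1], [0, -1, 0, 0, 0, 0, 1]])

```text
time_s: 55.75
tool_pos: [0.479, -0.0963, 0.1167]
eef_rot: [[-0.994, 0.113, -0.002], [0.113, 0.994, -0.001], [0.001, -0.001, -1.0]]
wrist_force: [0.4, -0.0, -0.6]
gripper_width: 0.609
grasp_force: 30.0
```

play_rows(commands=[[0, -0.55, 0, 0, 0, 0, 1], [0, 0, 1, 0, 0, 0, 1], [0, 0, 1, 0, 0, 0, 1], [0, 0, 0.8, 0, 0, 0, 1], [0, 0, 0.5, 0, 0, 0, 1], [0, 0, 0, 0, 0, 0, 1], [0, 0, 0, 0, 0, 0, 1]])

```text
time_s: 56.45
tool_pos: [0.4799, -0.1056, 0.0516]
eef_rot: [[-0.994, 0.112, 0.001], [0.112, 0.994, -0.001], [-0.001, -0.001, -1.0]]
wrist_force: [-0.4, 0.1, -1.3]
gripper_width: 0.61
grasp_force: 30.0
```

```bash
python3 go.py .4838,-.1043,.0326,173.7
```

```text
t 56.5 tcp [ 0.4799 -0.1056  0.0516] yaw 173.59 F [-0.4  0.1 -1.3] w 55.5 gf 30.0 q [-0.24  0.36  1.98 -0.    0.8  -1.7 ] tilt [ 0.0007 -0.0012]
.4838,-.1043,.0326,173.7 shift [-0.19  0.09  0.95] turnz -0.02
```

play_rows(commands=[[-0.2, 0.08, 0, 0, 0, 0, 1], [0, 0, 0.4, 0, 0, 0, 1], [0, 0, 0.2, 0, 0, 0, 1], [0, 0, 0.1, 0, 0, 0, 1], [0, 0, 0, 0, 0, 0, 1], [0, 0, 0, 0, 0, 0, 1]])

```text
time_s: 57.05
tool_pos: [0.484, -0.1043, 0.0374]
eef_rot: [[-0.994, 0.111, 0.0], [0.111, 0.994, -0.001], [-0.001, -0.001, -1.0]]
wrist_force: [1.3, 0.5, -2.1]
gripper_width: 0.609
grasp_force: 30.0
```

play_rows(commands=[[0, 0, 0.1, 0, 0, 0, 1], [0, 0, 0.05, 0, 0, 0, 1], [0, 0, 0, 0, 0, 0, 1], [0, 0, 0, 0, 0, 0, 1]])

```text
time_s: 57.45
tool_pos: [0.484, -0.1043, 0.0344]
eef_rot: [[-0.994, 0.111, 0.001], [0.111, 0.994, -0.001], [-0.001, -0.001, -1.0]]
wrist_force: [0.1, -0.0, -0.9]
gripper_width: 0.609
grasp_force: 30.0
```

play_rows(commands=[[0, 0, 0.07, 0, 0, 0, 1], [0, 0, 0, 0, 0, 0, 1], [0, 0, 0, 0, 0, 0, 0.35], [0, 0, 0, 0, 0, 0, 0.25], [0, 0, 0, 0, 0, 0, 0.18], [0, 0, 0, 0, 0, 0, 0.18], [0, 0, 0, 0, 0, 0, 0.18], [0, 0, -0.5, 0, 0, 0, 0.18], [0, 0, -1, 0, 0, 0, 0.18], [0, 0, -1, 0, 0, 0, 0.1], [0, 0, -1, 0, 0, 0, 0], [0, 0, -1, 0, 0, 0, 0], [0, 0, -1, 0, 0, 0, 0], [0, 0, -1, 0, 0, 0, 0], [0, 0, -0.5, 0, 0, 0, 0], [0, 0, 0, 0, 0, 0, 0]])

```text
time_s: 59.05
tool_pos: [0.4848, -0.1043, 0.1746]
eef_rot: [[-0.994, 0.111, 0.004], [0.111, 0.994, -0.002], [-0.004, -0.002, -1.0]]
wrist_force: [0.0, 0.4, -0.3]
gripper_width: 1.003
grasp_force: 0.0
```

```bash
python3 go.py .4471,.3121,.0495,173.7
```

```text
t 59.0 tcp [ 0.4848 -0.1043  0.1746] yaw 173.6 F [ 0.   0.4 -0.3] w 91.2 gf 0.0 q [-0.23  0.22  1.8  -0.    1.11 -1.69] tilt [ 0.004 -0.002]
.4471,.3121,.0495,173.7 shift [ 4.22 20.49  6.21] turnz -0.02
```

play_rows(commands=[[0.2, 0.8, 0, 0, 0, 0, 0], [0.2, 1, 0, 0, 0, 0, 0], [0.2, 1, 0, 0, 0, 0, 0], [0.2, 1, 0, 0, 0, 0, 0], [0.2, 1, 0, 0, 0, 0, 0], [0.2, 1, 0, 0, 0, 0, 0], [0.2, 1, 0, 0, 0, 0, 0], [0.2, 1, 0, 0, 0, 0, 0], [0.2, 1, 0, 0, 0, 0, 0], [0.2, 1, 0, 0, 0, 0, 0], [0.2, 1, 0, 0, 0, 0, 0], [0.2, 1, 0, 0, 0, 0, 0], [0.2, 1, 0, 0, 0, 0, 0], [0.2, 1, 0, 0, 0, 0, 0], [0.2, 1, 0, 0, 0, 0, 0], [0.2, 1, 0, 0, 0, 0, 0], [0.2, 1, 0, 0, 0, 0, 0], [0.2, 1, 0, 0, 0, 0, 0], [0.2, 1, 0, 0, 0, 0, 0], [0.2, 1, 0, 0, 0, 0, 0]])

```text
time_s: 61.05
tool_pos: [0.4477, 0.2987, 0.1712]
eef_rot: [[-0.994, 0.111, -0.002], [0.111, 0.994, -0.003], [0.001, -0.003, -1.0]]
wrist_force: [0.7, 0.3, 0.4]
gripper_width: 1.0
grasp_force: 0.0
```

play_rows(commands=[[0.2, 0.7, 0, 0, 0, 0, 0], [0, 0, 0.8, 0, 0, 0, 0], [0, 0, 0, 0, 0, 0, 0], [0, 0, 0, 0, 0, 0, 0]])

```text
time_s: 61.45
tool_pos: [0.4457, 0.3122, 0.1559]
eef_rot: [[-0.994, 0.112, -0.001], [0.112, 0.994, -0.002], [0.001, -0.002, -1.0]]
wrist_force: [0.4, 0.7, 0.7]
gripper_width: 0.999
grasp_force: 0.0
```

```bash
python3 go.py .4471,.3121,.0495,173.7
```

```text
t 61.5 tcp [0.4457 0.3122 0.1559] yaw 173.6 F [0.4 0.7 0.7] w 91.0 gf 0.0 q [ 0.59  0.32  1.72 -0.    1.1  -0.87] tilt [-0.001  -0.0024]
.4471,.3121,.0495,173.7 shift [-0.08  0.01  5.32] turnz -0.02
```

play_rows(commands=[[-0.07, 0, 1, 0, 0, 0, 0], [0, 0, 1, 0, 0, 0, 0], [0, 0, 1, 0, 0, 0, 0], [0, 0, 1, 0, 0, 0, 0], [0, 0, 0.9, 0, 0, 0, 0.2], [0, 0, 0.4, 0, 0, 0, 0.4], [0, 0, 0, 0, 0, 0, 0.5], [0, 0, 0, 0, 0, 0, 0.6], [0, 0, 0, 0, 0, 0, 0.65], [0, 0, 0, 0, 0, 0, 1], [0, 0, 0, 0, 0, 0, 1], [0, 0, 0, 0, 0, 0, 1], [0, 0, 0, 0, 0, 0, 1], [0, 0, 0, 0, 0, 0, 1], [0, 0, 0, 0, 0, 0, 1]])

```text
time_s: 62.95
tool_pos: [0.4477, 0.3124, 0.0507]
eef_rot: [[-0.994, 0.111, 0.001], [0.111, 0.994, -0.001], [-0.001, -0.001, -1.0]]
wrist_force: [0.5, 0.7, 2.7]
gripper_width: 0.305
grasp_force: 30.0
```

play_rows(commands=[[0, 0, -0.3, 0, 0, 0, 1], [0, 0, -0.7, 0, 0, 0, 1], [0, 0, -1, 0, 0, 0, 1], [0, 0, -1, 0, 0, 0, 1], [0, 0, -1, 0, 0, 0, 1], [0, 0, 0, 0, 0, 0, 1]])

```text
time_s: 63.55
tool_pos: [0.4491, 0.3135, 0.1332]
eef_rot: [[-0.994, 0.111, 0.005], [0.111, 0.994, 0.002], [-0.005, 0.003, -1.0]]
wrist_force: [1.0, 0.1, -0.3]
gripper_width: 0.303
grasp_force: 30.0
```

```bash
python3 go.py .4972,.0768,.0455,173.7
```

```text
t 63.5 tcp [0.4491 0.3135 0.1332] yaw 173.6 F [ 1.   0.1 -0.3] w 27.6 gf 30.0 q [ 0.59  0.34  1.75 -0.    1.04 -0.87] tilt [0.0054 0.0021]
.4972,.0768,.0455,173.7 shift [ -3.69 -11.51   4.37] turnz -0.02
```

play_rows(commands=[[-0.2, -0.6, 0, 0, 0, 0, 1], [-0.31, -1, 0, 0, 0, 0, 1], [-0.31, -1, 0, 0, 0, 0, 1], [-0.31, -1, 0, 0, 0, 0, 1], [-0.31, -1, 0, 0, 0, 0, 1], [-0.31, -1, 0, 0, 0, 0, 1], [-0.31, -1, 0, 0, 0, 0, 1], [-0.31, -1, 0, 0, 0, 0, 1], [-0.31, -1, 0, 0, 0, 0, 1], [-0.31, -1, 0, 0, 0, 0, 1], [-0.31, -1, 0, 0, 0, 0, 1], [-0.31, -0.85, 0, 0, 0, 0, 1], [0, 0, 0.8, 0, 0, 0, 1], [0, 0, 1, 0, 0, 0, 1], [0, 0, 1, 0, 0, 0, 1], [0, 0, 0.8, 0, 0, 0, 1], [0, 0, 0, 0, 0, 0, 1], [0, 0, 0, 0, 0, 0, 1]])

```text
time_s: 65.35
tool_pos: [0.493, 0.0762, 0.0581]
eef_rot: [[-0.994, 0.112, -0.002], [0.112, 0.994, -0.002], [0.002, -0.002, -1.0]]
wrist_force: [-0.3, -0.2, -0.5]
gripper_width: 0.301
grasp_force: 30.0
```

```bash
python3 go.py .4972,.0768,.0467,173.7
```

```text
t 65.3 tcp [0.493  0.0762 0.0581] yaw 173.58 F [-0.3 -0.2 -0.5] w 27.4 gf 30.0 q [ 0.13  0.36  1.95 -0.    0.83 -1.33] tilt [-0.0017 -0.0016]
.4972,.0768,.0467,173.7 shift [-0.2   0.06  0.57] turnz -0.02
```

play_rows(commands=[[-0.2, 0.05, 0, 0, 0, 0, 1], [0, 0, 0.3, 0, 0, 0, 1], [0, 0, 0.15, 0, 0, 0, 1], [0, 0, 0.05, 0, 0, 0, 1], [0, 0, 0, 0, 0, 0, 1], [0, 0, 0, 0, 0, 0, 1]])

```text
time_s: 65.95
tool_pos: [0.4979, 0.0774, 0.0488]
eef_rot: [[-0.994, 0.111, 0.001], [0.111, 0.994, -0.001], [-0.001, -0.001, -1.0]]
wrist_force: [0.1, 0.5, -0.5]
gripper_width: 0.304
grasp_force: 30.0
```

play_rows(commands=[[0, 0, 0.06, 0, 0, 0, 1], [0, 0, 0.04, 0, 0, 0, 1], [0, 0, 0, 0, 0, 0, 1], [0, 0, 0, 0, 0, 0, 0.65], [0, 0, 0, 0, 0, 0, 0.5], [0, 0, 0, 0, 0, 0, 0.3], [0, 0, 0, 0, 0, 0, 0.1], [0, 0, 0, 0, 0, 0, 0], [0, 0, -0.5, 0, 0, 0, 0], [0, 0, -1, 0, 0, 0, 0], [0, 0, -1, 0, 0, 0, 0], [0, 0, -1, 0, 0, 0, 0], [0, 0, -1, 0, 0, 0, 0], [0, 0, -1, 0, 0, 0, 0], [0, 0, -1, 0, 0, 0, 0], [0, 0, -1, 0, 0, 0, 0]])

```text
time_s: 67.55
tool_pos: [0.4977, 0.0775, 0.1984]
eef_rot: [[-0.994, 0.111, 0.001], [0.111, 0.994, -0.001], [-0.001, -0.001, -1.0]]
wrist_force: [-0.7, -0.3, 0.4]
gripper_width: 0.997
grasp_force: 0.0
```

play_rows(commands=[[0, 1, 0, 0, 0, 0, 0], [0, 1, 0, 0, 0, 0, 0], [0, 1, 0, 0, 0, 0, 0], [0, 1, 0, 0, 0, 0, 0], [0, 1, 0, 0, 0, 0, 0], [0, 1, 0, 0, 0, 0, 0], [0, 1, 0, 0, 0, 0, 0], [0, 1, 0, 0, 0, 0, 0], [0, 1, 0, 0, 0, 0, 0], [0, 1, 0, 0, 0, 0, 0], [0, 1, 0, 0, 0, 0, 0], [0, 1, 0, 0, 0, 0, 0], [0.5, 1, 0, 0, 0, 0, 0], [0.5, 1, 0, 0, 0, 0, 0], [0.5, 1, 0, 0, 0, 0, 0], [0.5, 1, 0, 0, 0, 0, 0], [0.5, 1, 0, 0, 0, 0, 0], [0, 0, 0, 0, 0, 0, 0], [0, 0, 0, 0, 0, 0, 0]])

```text
time_s: 69.45
tool_pos: [0.4859, 0.4214, 0.1961]
eef_rot: [[-0.994, 0.11, 0.0], [0.11, 0.994, -0.002], [-0.001, -0.002, -1.0]]
wrist_force: [-0.1, 0.0, 0.8]
gripper_width: 1.001
grasp_force: 0.0
```

```bash
python3 go.py; python3 - <<'E'
from h import *
c=cam("top"); im=c["pixels"]; cv2.imwrite("pics/t9.png",im); dp=c["depth"]
P=np.zeros(dp.shape+(3,))
for v in range(180,300):
    for u in range(235,490):
        o,d=ray(c,u,v); P[v,u]=o+d*dp[v,u]
def blob(name,box,zr,zp):
    u0,v0,u1,v1=box; sub=P[v0:v1,u0:u1]
    m=((sub[...,2]>zr[0])&(sub[...,2]<zr[1])).astype(np.uint8)
    cs,_=cv2.findContours(m,cv2.RETR_EXTERNAL,cv2.CHAIN_APPROX_NONE)
    k=max(cs,key=cv2.contourArea).reshape(-1,2)+[u0,v0]
    W=np.array([onplane(c,u,v,zp)[:2] for u,v in k]).astype(np.float32)
    r=cv2.minAreaRect(W*1000); e=cv2.minEnclosingCircle(W*1000)
    print(name,"n",m.sum(),"rect",np.round(r[0],1),np.round(r[1],1),round(r[2],1),"circ",np.round(e[0],1),round(e[1],1))
blob("case",(290,240,333,300),(.02,.045),.03)
blob("jar",(335,245,380,290),(.05,.075),.06)
blob("tubebtn",(240,240,285,290),(.105,.13),.115)
blob("tubebody",(240,240,285,290),(.09,.13),.102)
blob("bowlrim",(400,195,485,275),(.034,.055),.042)
blob("capsule",(420,215,465,260),(.031,.045),.035)
E
```

```text
t 69.5 tcp [0.4859 0.4214 0.1961] yaw 173.67 F [-0.1  0.   0.8] w 91.1 gf 0.0 q [ 0.7   0.44  1.42 -0.    1.28 -0.76] tilt [ 0.0004 -0.002 ]
case n 822 rect [488.5 -16.2] [40.6 80.2] 83.4 circ [488.6 -16.4] 42.7
jar n 657 rect [ 483.  -106.4] [54.2 55. ] 40.7 circ [ 483.2 -105.6] 28.1
tubebtn n 88 rect [495.8  75.2] [18.2 16.6] 41.9 circ [494.8  75.9] 10.3
tubebody n 193 rect [495.5  75.2] [26.  27.8] 87.2 circ [496.1  75. ] 14.6
bowlrim n 733 rect [ 543.  -285.3] [116.1 118.2] 83.7 circ [ 542.4 -285.9] 60.0
capsule n 400 rect [ 543.6 -286.9] [35.  32.7] 85.9 circ [ 543.6 -286.8] 18.2
```

View pics/t9.png

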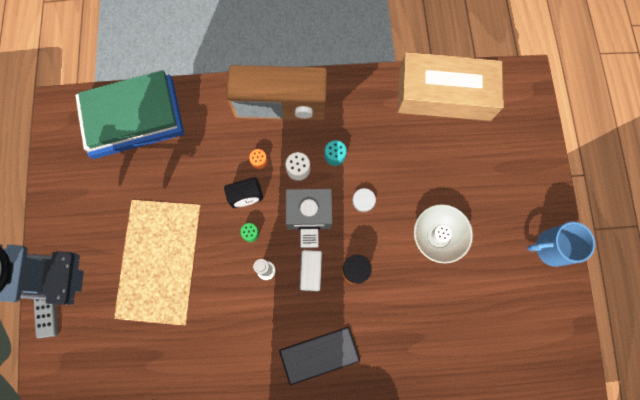

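The final view shows the tube (263,269), case (311,270) and jar (357,269) back within about 2 mm of where they started. The capsule is in the bowl at (443,234), and the arm is clear of everything. Handing in.

```bash
python3 -c "
from station import workorder
print(workorder.finish_job())"
```

```text
the job is handed in; nothing more can be done
None
```

The job is done and handed in (no verdict came back): the capsule lies in the undisturbed bowl, and the tube, case and jar stand upright within about 3 mm of where they started, with the case lying the same way as before.

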